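# Hang the tack-tin bracket on its screw and load it

## Task

Pick up the metal bracket standing on the bench, pass the round end of its keyhole over the screw head on the upright board and, still holding it, lower it until it hangs fully home with the screw in the narrow slot, then let go. Then take the round steel tin of tacks and set it, lid up, down inside the bracket's tray, not letting go of it before it stands on the tray floor. Leave the bottle, the shoe last and the hammer where they are.

Things in the scene. Friction and masses are not known exactly. Their poses are not given: they have to be found in the camera images.
- bracket: Loose aluminium bracket, 0.4 kg, standing on its flat base: upright plate 90 wide, 200 high, 5 thick (top 50 is a grip tab 64 wide) with a shallow tray in front, reaching 119 from the plate. Origin: mid-thickness middle of the plate's lower edge. x: plate normal out of its back (tray at -x), y: width, z up; hung, its axes match board. Grip the tab over 160 high to clear the board.
- bracket_hole (a point): Centre of the round end of the keyhole, at the plate's mid-thickness, 87 mm above the underside; an octagonal hole 28 mm across, passes the 20 mm screw head. The narrow slot, 14 mm wide, runs upward from it; axes as the bracket.
- bracket_seat (a point): Point 28 mm above bracket_hole (115 mm above the underside), where the axis of the screw lies when the closed upper end of the slot rests on the screw shank; mid-thickness; axes as the bracket.
- bracket_tray (a point): Centre of the tray's floor surface, 75 mm in front (-x) of the plate's middle plane, 4 mm above the underside. Tray inside 76 x 76 mm, walls 6 mm thick rising 14 mm above its floor; axes as the bracket.
- board: Fixed upright plywood board 240 mm wide, 190 mm high, 18 mm thick, with feet at its back. Origin: middle of the lower edge of its front face; the front looks along its own -x, y along the width, z up.
- board_screw (a point): Where the screw's axis meets the board's front face, 165 mm above the bench, 25 below the board's top. The steel screw sticks out along the board's -x: shank 10 mm diameter bare for 11 mm, then a head 20 diameter, 6 thick (outer face 17 from the board). Hung, the bracket's underside is 50 above the bench. Axes as the board.
- tin: Loose round closed steel tin, 60 mm diameter, 80 mm high, about 0.28 kg, standing upright on the bench; origin at the centre of its underside, z up. It and the bottle may stand in either of two places.
- bottle: Bystander, leave alone: amber glass bottle with narrow neck, 54 mm diameter, 105 mm high; origin at the centre of its underside.
- last: Bystander, leave alone: wooden shoe last, about 225 mm long, 72 mm wide, 90 mm high, on its sole; origin in its middle at the underside, toe to its own +x.
- hammer: Bystander, leave alone: hammer 240 mm long lying on the bench; its handle points to its own -x; origin near its middle, at the underside.
Things that resemble listed ones, but are neither listed nor needed, are in the scene too. Of the things shaped like the bracket, the aluminium one is meant.

How it is judged:
On the way, in this order (a step that is already met when the one before it is completed fails the run):
1. the bracket is lifted clear of the bench (height (world z) of bracket above 0.03 m and contact force between the fingers and bracket above 1 N), for 0.2 s.
2. the round end of the keyhole is over the screw, the plate behind the screw head (x of bracket_hole in the frame of board_screw between -0.012 and 0.001 m and y of bracket_hole in the frame of board_screw between -0.007 and 0.007 m and z of bracket_hole in the frame of board_screw between -0.008 and 0.008 m), for 0.05 s.
3. still held, the bracket is lowered until the slot is home on the screw (x of bracket_seat in the frame of board_screw between -0.012 and 0.001 m and y of bracket_seat in the frame of board_screw between -0.006 and 0.006 m and z of bracket_seat in the frame of board_screw between -0.006 and 0.006 m and angle between bracket's own z axis and vertical below 0.14 rad and angle between the x axis of bracket and the x axis of board, either way round below 0.17 rad and contact force between the fingers and bracket above 0.5 N), for 0.1 s.
4. the bracket hangs by itself, let go (x of bracket_seat in the frame of board_screw between -0.012 and 0.001 m and y of bracket_seat in the frame of board_screw between -0.006 and 0.006 m and z of bracket_seat in the frame of board_screw between -0.006 and 0.006 m and angle between bracket's own z axis and vertical below 0.14 rad and angle between the x axis of bracket and the x axis of board, either way round below 0.17 rad and contact force between the fingers and bracket below 0.1 N), for 0.3 s.
5. the tin is lifted off the bench (height (world z) of tin above 0.03 m and contact force between the fingers and tin above 1 N), for 0.1 s.
6. the tin, still held, stands in the hung bracket's tray (x of bracket_seat in the frame of board_screw between -0.012 and 0.001 m and y of bracket_seat in the frame of board_screw between -0.006 and 0.006 m and z of bracket_seat in the frame of board_screw between -0.006 and 0.006 m and angle between bracket's own z axis and vertical below 0.14 rad and angle between the x axis of bracket and the x axis of board, either way round below 0.17 rad and x of tin in the frame of bracket_tray between -0.012 and 0.012 m and y of tin in the frame of bracket_tray between -0.012 and 0.012 m and z of tin in the frame of bracket_tray between -0.004 and 0.005 m and angle between tin's own z axis and vertical below 0.17 rad and contact force between the fingers and tin above 0.5 N), for 0.05 s.
At the end, for the whole second after the job is handed in: Bracket hangs by its slot on the screw (seat point within 6 mm sideways and in height, plate between board and screw head, upright within 8 degrees, parallel to the board within 9); tin upright within 9 degrees on the tray floor inside the walls; both released and at rest (x of bracket_seat in the frame of board_screw between -0.012 and 0.001 m and y of bracket_seat in the frame of board_screw between -0.006 and 0.006 m and z of bracket_seat in the frame of board_screw between -0.006 and 0.006 m and angle between bracket's own z axis and vertical below 0.14 rad and angle between the x axis of bracket and the x axis of board, either way round below 0.17 rad and x of tin in the frame of bracket_tray between -0.012 and 0.012 m and y of tin in the frame of bracket_tray between -0.012 and 0.012 m and z of tin in the frame of bracket_tray between -0.004 and 0.005 m and angle between tin's own z axis and vertical below 0.17 rad and contact force between the fingers and tin below 0.1 N and linear speed of each of tin, bracket below 0.02 m/s); the robot touches nothing.
It fails at once if the bottle is moved more than 30 mm (distance of bottle from where it was at the start of the episode above 0.03 m).
It fails at once if the last is moved more than 30 mm (distance of last from where it was at the start of the episode above 0.03 m).
It fails at once if the hammer is moved more than 30 mm (distance of hammer from where it was at the start of the episode above 0.03 m).
It also fails if it takes over 67 s, if anything falls off the work surface, if the arm or the gripper's body presses on something with over 40 N, if the wrist force passes 120 N, or if a joint passes its speed limit or range.

## Robot

A 6-joint arm with a two-finger parallel gripper is mounted at the origin on the work surface. World frame = base frame: x ahead of the robot, y to its left, z up, the work surface at z = 0. Lengths are in m, angles in rad, forces in N, time in s.
With the tool pointing down it reaches from about 0.35 to 0.725 m from the base axis. Payload 6 kg.
Tool frame: the origin (TCP) lies midway between the tips of the shut fingers; the grasp point (between the pads) lies 19 mm behind it; z points along the fingers, y is the direction in which the jaws open and shut (so a half turn about z gives the same grasp; the last joint's range is limited). The gripper opens to 85 mm and grips with 20 to 120 N. Pads are 22 mm wide; open, the fingers measure 114 mm over their backs; the gripper's body (76 mm by 85 mm) begins 54 mm behind the grasp point. The pads swing forward as they close: fully open they stand 13 mm farther back than shut.
Start: joints at [-1.015, 0.04, 0.085, 0, -1.615, -0.334], TCP at [0.132, -0.585, 0.231] pointing down, gripper open.
Joint ranges: [-2.56, 2.56], [-1.29, 2.01], [-1.08, 1.49], [-3.29, 1.98], [-2.81, -0.18], [-2.99, 2.99]. Speed limits (rad/s): [2.57, 2.57, 3.01, 3.14, 3.14, 3.14].

## Interface

Orientations are given as a unit quaternion [w, x, y, z].
In Python, from workcell import status, vision, job gives the robot as it stands. The module is installed in compiled form; this text tells all that it offers.
- The arm moves only by the shell command python3 -m pendant 'ROWS' [OPENING] [FORCE]. ROWS is JSON, a list of rows, each a list of 2 entries, a list of its own where there are three numbers: the shift along the tool's x, y, z in m, then the turn, a rotation vector about the tool's x, y, z in rad. A call has exactly 8 rows; each row is the pose to reach, as a shift and turn from the pose measured when the call began, along the tool's axes at that moment; what a row does not reach only later rows make up. A row lasts 1/12 s, in which the tool goes at most 41.7 mm and 7.16 degrees, less where a joint would pass 70% of its speed; a pose out of reach is approached as far as the arm can. A call with a gripper value outside its range is refused whole. OPENING is the closure, from 0 (fully open) to 1 (shut), set as the call begins (- or left out, the last holds). The fingers move at their own pace and stop on an object; FORCE is the grip in N (left out, the last holds). Time passes only in rows, so rows that repeat a pose let the fingers close, or fill a call up. It gives the time, the measured TCP pose, the force and the opening at its end, in the units of the state.
- status.get_obs(): the state, without advancing time (a new reading comes with each control period).
- vision.capture(name): name is "scene" or "side" or "wrist"; returns the picture (400x640x3 uint8, red, green, blue); there is no depth.
- vision.get_calibration(name): a dict with "fov_y" (degrees; the focal length in pixels is half the picture's height over the tangent of half this angle, whatever the lens; pixels are square), "cx", "cy" (the principal point, pixels), "xyz" and "orientation" of the camera in the world. Camera axes: x right, y down, z forward; pixel columns grow to the right and rows downward; lengths in m; the calibration is good to about 2 mm. A picture is of the moment at which its call begins: read the wrist's pose just before it. get_calibration takes no time and is no camera call; for the wrist camera it gives the pose at the moment of the call.
- job.sign_off(): hands the job in, once; it reports no verdict.
The state is a dict: "t": time; "q": joint angles; "joint_vel": joint speeds; "tau": joint torques, N m; "tool_pos": TCP position; "orientation": TCP orientation; "ft_force": force on the tool from outside, world axes, zero at the start; "moment": the same for the moment, N m; "finger_gap": opening from 0.0 (shut) to 1.0 (fully open).
Only numpy, scipy, OpenCV 4.12 (cv2) and the standard library are available. Lean on these libraries where they do the work, as an engineer would, in place of code of your own. Each camera call takes 0.05 s, during which the arm holds its last target.

## Working session

There is one attempt and no reset: what is moved stays moved. The work goes in short steps, Python scripts to look and compute and a shell command to move; the robot and the scene stay as the last step left them, time stands still between calls to the robot, and variables do not carry over. Pictures are saved under pics/ and viewed, and the job is handed in when it is done.

```bash
mkdir -p pics
python3 - <<'E'
from workcell import status, vision, job
import cv2
print(status.get_obs())
for n in ["scene","side","wrist"]:
    print(n,vision.get_calibration(n))
    cv2.imwrite(f"pics/{n}0.png",vision.capture(n)[:,:,::-1])
E
```

```text
{'t': 0.0, 'q': array([-1.01530283e+00,  4.08128933e-02,  8.38029055e-02, -4.92907815e-04,
       -1.61548734e+00, -3.33712816e-01]), 'joint_vel': array([ 0.00031488, -0.0009208 , -0.00034218, -0.00078173, -0.00094983,
        0.00048281]), 'tau': array([-7.28580726e-04, -3.68207359e+01,  3.47418308e+01,  6.93232164e+00,
       -5.28108751e-03, -1.16992896e-05]), 'tool_pos': array([ 0.13200574, -0.58496102,  0.23026816]), 'orientation': array([-1.43518842e-04, -1.10673909e-01,  9.93856379e-01,  8.73712043e-04]), 'ft_force': array([-0.26113253,  0.0322712 , -0.50218507]), 'moment': array([-0.04894013, -0.06271332,  0.01185204]), 'finger_gap': 0.9963342683601989}
scene {'fov_y': 56.708307368703984, 'cx': 319.309482157637, 'cy': 201.11424870108348, 'xyz': array([0.92878036, 0.61235703, 0.80244594]), 'orientation': array([-0.12558445,  0.26853571,  0.87785765, -0.37614236])}
side {'fov_y': 44.63551338231467, 'cx': 317.0614138468377, 'cy': 191.507050735846, 'xyz': array([0.33156104, 1.0350737 , 0.86878632]), 'orientation': array([ 0.0357258 , -0.08131051,  0.88760225, -0.45196739])}
wrist {'fov_y': 71.73093591644225, 'cx': 319.1351410332048, 'cy': 193.00166311338458, 'xyz': array([ 0.06569441, -0.60003311,  0.37281385]), 'orientation': array([0.08450717, 0.61839009, 0.77391311, 0.10728811])}
```

View pics/scene0.png

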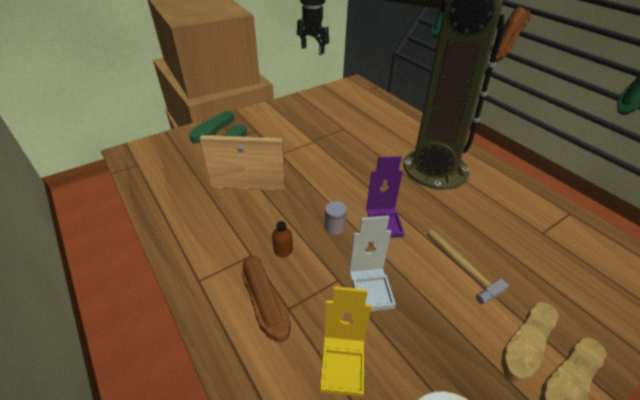

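View pics/side0.png

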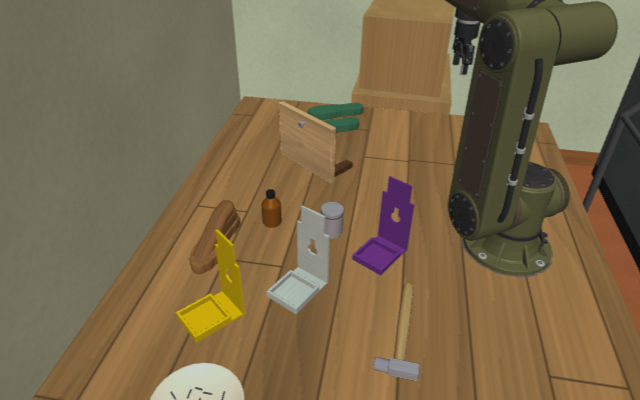

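View pics/wrist0.png

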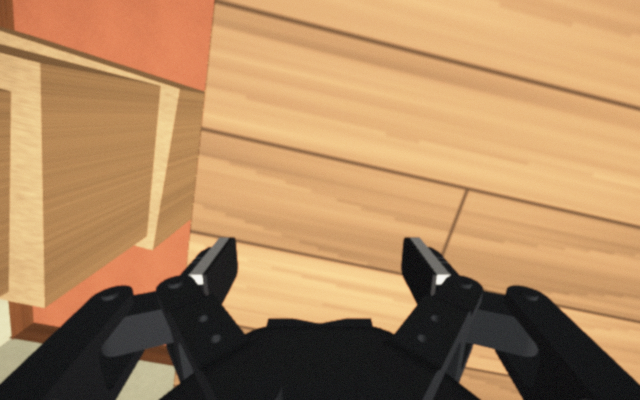

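Bracket-like things: yellow (scene 345,340), purple (scene 385,195) and silver-grey (scene 372,265; side 303,260). The bare-metal grey one fits aluminium. I'll confirm it in an enlarged crop.

```bash
cat > h.py <<'E'
import numpy as np, cv2
from scipy.spatial.transform import Rotation as R
from scipy.optimize import least_squares
import json
def rot(q): return R.from_quat([q[1],q[2],q[3],q[0]])
def f(c): return 200/np.tan(np.radians(c['fov_y'])/2)
def proj(c,P):
    p=rot(c['orientation']).inv().apply(np.atleast_2d(P)-c['xyz'])
    return np.c_[c['cx']+f(c)*p[:,0]/p[:,2], c['cy']+f(c)*p[:,1]/p[:,2]]
def ray(c,uv):
    return rot(c['orientation']).apply([(uv[0]-c['cx'])/f(c),(uv[1]-c['cy'])/f(c),1])
def onz(c,uv,z):
    d=ray(c,uv); return c['xyz']+d*(z-c['xyz'][2])/d[2]
def crop(src,dst,x,y,w,h,k):
    im=cv2.imread(src)[y:y+h,x:x+w]
    cv2.imwrite(dst,cv2.resize(im,None,fx=k,fy=k,interpolation=cv2.INTER_CUBIC))
E
python3 - <<'E'
from h import *
crop('pics/scene0.png','pics/c1.png',310,190,100,130,4.6)
crop('pics/side0.png','pics/c2.png',255,190,160,120,5)
crop('pics/scene0.png','pics/c3.png',190,120,110,80,7)
crop('pics/side0.png','pics/c4.png',265,90,100,100,6)
E
```

```text
(no output)
```

View pics/c1.png

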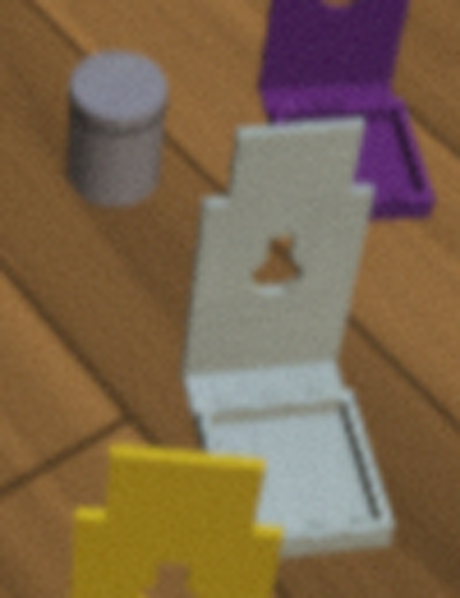

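View pics/c2.png

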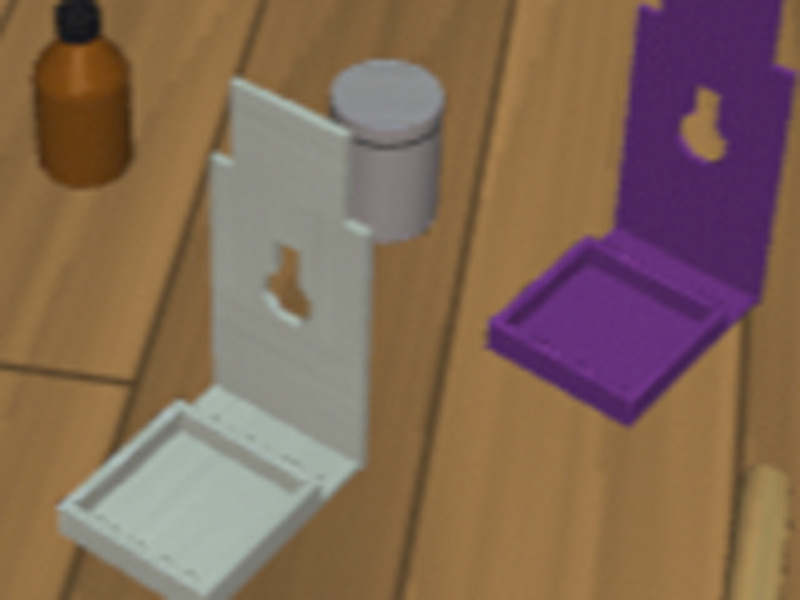

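View pics/c3.png

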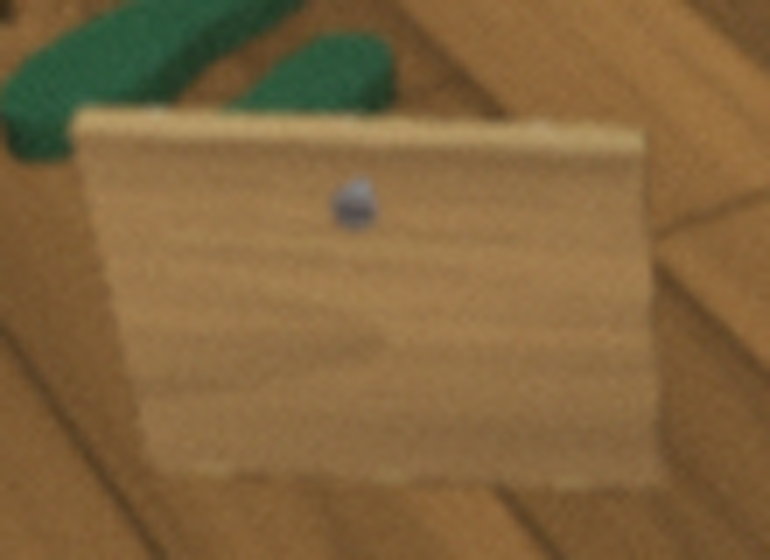

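View pics/c4.png

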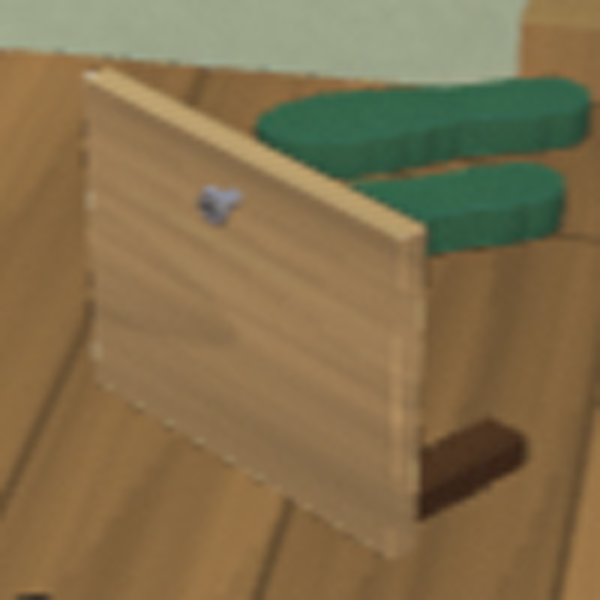

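The crops confirm it: the grey-silver bracket is the bare-metal one, with a round-bottomed keyhole and its tray towards the cameras. The tin is the plain grey cylinder. The bottle is the amber one. The screw head is at scene (240,149) and side (300,124). Next I fit the poses.

```bash
cat > fit.py <<'E'
from h import *
from workcell import vision
C={n:vision.get_calibration(n) for n in("scene","side")}
off={'c1':('scene',310,190,4.6),'c2':('side',255,190,5),'c3':('scene',190,120,7),'c4':('side',265,90,6)}
def px(c,U,V):
    n,x,y,k=off[c]; return n,(x+(U+.5)/k-.5,y+(V+.5)/k-.5)
def fit(obs,p0):
    L=[(px(c,U,V),np.array(P)) for c,U,V,P in obs]
    def w(p,P): 
        return R.from_euler('z',p[2]).apply(P)+[p[0],p[1],0]
    def res(p): return np.concatenate([(proj(C[n],w(p,P))[0]-uv) for (n,uv),P in L])
    s=least_squares(res,p0,loss='soft_l1'); print(s.x.round(4),np.degrees(s.x[2]).round(2)); print(res(s.x).reshape(-1,2).round(1).tolist()); return s.x
print('board')
b=fit([('c3',75,133,(0,.12,.19)),('c3',643,152,(0,-.12,.19)),('c3',150,472,(0,.12,0)),('c3',660,487,(0,-.12,0)),('c3',353,206,(-.017,0,.165)),
 ('c4',90,82,(0,.12,.19)),('c4',416,242,(0,-.12,.19)),('c4',97,382,(0,.12,0)),('c4',402,560,(0,-.12,0)),('c4',213,206,(-.017,0,.165))],[.3,-.3,-1.6])
print('bracket')
m=-.0025
k=fit([('c1',240,130,(m,.032,.2)),('c1',362,122,(m,-.032,.2)),('c1',203,202,(m,.045,.15)),('c1',372,190,(m,-.045,.15)),('c1',275,270,(m,0,.087)),('c1',390,525,(-.119,-.045,.018)),
('c2',232,82,(m,.032,.2)),('c2',346,135,(m,-.032,.2)),('c2',212,157,(m,.045,.15)),('c2',368,235,(m,-.045,.15)),('c2',288,298,(m,0,.087)),('c2',60,512,(-.119,.045,.018))],[.5,0,-1.6])
print('tin',[onz(C[px(*a)[0]],px(*a)[1],.08).round(4) for a in[('c1',118,86),('c2',387,98)]])
for nm,uvs,z in [('bottle',(('scene',(282,226)),('side',(270.5,193))),.105),('tinbase',(('scene',(334.5,227)),('side',(332,229))),0)]:
    print(nm,[onz(C[n],uv,z).round(3) for n,uv in uvs])
print('purple top', onz(C['scene'],(389,158),.2), onz(C['side'],(400,184),.2)); print('yellow top', onz(C['scene'],(350,291),.2),onz(C['side'],(225,247),.2))
print('last',[onz(C['scene'],u,.05).round(3) for u in((250,260),(280,330))],'hammer',[onz(C['scene'],u,.01).round(3) for u in((432,234),(493,290))])
E
python3 fit.py
```

```text
board
[ 0.5945 -0.2608 -2.1972] -125.89
[[-1.1, -0.7], [0.1, -0.9], [0.1, 0.1], [0.6, 0.2], [0.4, 0.6], [-0.5, -1.1], [-0.6, -0.6], [0.3, 0.4], [-0.1, 0.5], [0.7, 0.4]]
bracket
[ 0.4823  0.2032 -2.0406] -116.92
[[-1.0, 0.9], [-0.0, 0.3], [-0.4, 0.5], [0.0, -0.2], [-0.3, 1.1], [1.0, -0.0], [0.4, -0.1], [0.6, 0.3], [0.2, -0.1], [0.4, 0.1], [0.3, -0.1], [-0.3, -1.8]]
tin [array([0.4629, 0.036 , 0.08  ]), array([0.4626, 0.0382, 0.08  ])]
bottle [array([0.631, 0.033, 0.105]), array([0.629, 0.032, 0.105])]
tinbase [array([0.46 , 0.034, 0.   ]), array([0.463, 0.024, 0.   ])]
purple top [0.30211173 0.05446574 0.2       ] [0.29793587 0.06283989 0.2       ]
yellow top [0.64920552 0.32730209 0.2       ] [0.63530415 0.35214236 0.2       ]
last [array([0.734, 0.044, 0.05 ]), array([0.766, 0.249, 0.05 ])] hammer [array([0.248, 0.218, 0.01 ]), array([0.26 , 0.435, 0.01 ])]
```

Everything is located. This helper turns a world target into tool-axis numbers.

```bash
cat > plan.py <<'E'
import sys
from h import *
from workcell import status
def go(x,y,z,a):
    o=status.get_obs(); Rc=rot(o['orientation'])
    a=np.radians(a); T=np.array([[np.cos(a),np.sin(a),0],[np.sin(a),-np.cos(a),0],[0,0,-1]])
    s=Rc.inv().apply(np.array([x,y,z])-o['tool_pos']); r=(Rc.inv()*R.from_matrix(T)).as_rotvec()
    xa=Rc.as_matrix()[:,0]
    print('t',o['t'],'pos',o['tool_pos'].round(4),'xang',np.degrees(np.arctan2(xa[1],xa[0])).round(2),'F',o['ft_force'].round(1),'gap',o['finger_gap'].round(3),'q',o['q'].round(2))
    print('shift',s.round(4),'rot',r.round(4))
if __name__=='__main__': go(*map(float,sys.argv[1:]))
E
python3 plan.py .42 -.15 .30 -110; python3 plan.py .42 -.15 .30 -26.9
```

```text
Traceback (most recent call last):
  File "plan.py", line 11, in <module>
    if __name__=='__main__': go(*map(float,sys.argv[1:]))
                             ~~^^^^^^^^^^^^^^^^^^^^^^^^^^
  File "plan.py", line 9, in go
    print('t',o['t'],'pos',o['tool_pos'].round(4),'xang',np.degrees(np.arctan2(xa[1],xa[0])).round(2),'F',o['ft_force'].round(1),'gap',o['finger_gap'].round(3),'q',o['q'].round(2))
                                                                                                                                       ^^^^^^^^^^^^^^^^^^^^^
AttributeError: 'float' object has no attribute 'round'
Traceback (most recent call last):
  File "plan.py", line 11, in <module>
    if __name__=='__main__': go(*map(float,sys.argv[1:]))
                             ~~^^^^^^^^^^^^^^^^^^^^^^^^^^
  File "plan.py", line 9, in go
    print('t',o['t'],'pos',o['tool_pos'].round(4),'xang',np.degrees(np.arctan2(xa[1],xa[0])).round(2),'F',o['ft_force'].round(1),'gap',o['finger_gap'].round(3),'q',o['q'].round(2))
                                                                                                                                       ^^^^^^^^^^^^^^^^^^^^^
AttributeError: 'float' object has no attribute 'round'
```

```bash
sed -i "s/o\['finger_gap'\].round(3)/round(o['finger_gap'],3)/" plan.py
python3 plan.py .27 -.36 .30 -125
```

```text
t 0.15 pos [ 0.132  -0.585   0.2305] xang -167.29 F [-0.3  0.2 -0.1] gap 0.997 q [-1.02  0.04  0.08 -0.   -1.62 -0.33]
shift [-0.1841  0.1893 -0.0693] rot [ 1.400e-03  4.000e-04 -7.381e-01]
```

```bash
python3 -m pendant '[[[-0.023,0.024,-0.009],[0,0,-0.09]],[[-0.046,0.047,-0.018],[0,0,-0.18]],[[-0.069,0.071,-0.027],[0,0,-0.27]],[[-0.092,0.095,-0.036],[0,0,-0.36]],[[-0.115,0.118,-0.045],[0,0,-0.45]],[[-0.138,0.142,-0.053],[0,0,-0.54]],[[-0.161,0.166,-0.062],[0,0,-0.64]],[[-0.184,0.189,-0.07],[0,0,-0.74]]]' 0; python3 plan.py .42 -.12 .30 -80
```

```text
t: 0.82
tool_pos: [0.2703, -0.3588, 0.3012]
orientation: [0.0, -0.465, 0.885, 0.001]
ft_force: [1.5, -0.5, 0.2]
finger_gap: 0.999
t 0.8167 pos [ 0.2703 -0.3588  0.3012] xang -124.62 F [ 1.5 -0.5  0.2] gap 0.999 q [-0.47 -0.34 -0.13 -0.   -1.79 -0.13]
shift [-0.2816  0.0124  0.0015] rot [ 2.000e-04  1.200e-03 -7.788e-01]
```

```bash
python3 -m pendant '[[[-0.035,0.002,0],[0,0,-0.09]],[[-0.07,0.003,0],[0,0,-0.19]],[[-0.105,0.005,0],[0,0,-0.29]],[[-0.14,0.006,0],[0,0,-0.39]],[[-0.176,0.008,0],[0,0,-0.49]],[[-0.211,0.009,0],[0,0,-0.58]],[[-0.246,0.011,0],[0,0,-0.68]],[[-0.281,0.012,0],[0,0,-0.78]]]'; python3 plan.py .482 .203 .28 -26.9
```

```text
t: 1.48
tool_pos: [0.4204, -0.1189, 0.3016]
orientation: [-0.001, 0.768, -0.64, -0.0]
ft_force: [1.1, -0.2, 0.6]
finger_gap: 1.0
t 1.4833 pos [ 0.4204 -0.1189  0.3016] xang -79.63 F [ 1.1 -0.2  0.6] gap 1.0 q [ 0.19 -0.38 -0.15 -0.   -1.79 -0.01]
shift [-0.3056 -0.1185  0.0222] rot [-1.500e-03  8.000e-04 -9.202e-01]
```

```bash
python3 -m pendant '[[[-0.038,-0.015,0.002],[0,0,-0.115]],[[-0.076,-0.03,0.004],[0,0,-0.23]],[[-0.114,-0.044,0.006],[0,0,-0.345]],[[-0.152,-0.059,0.01],[0,0,-0.46]],[[-0.19,-0.074,0.013],[0,0,-0.575]],[[-0.228,-0.089,0.016],[0,0,-0.69]],[[-0.266,-0.103,0.019],[0,0,-0.805]],[[-0.304,-0.118,0.022],[0,0,-0.92]]]'; python3 plan.py .482 .203 .28 -26.9
python3 - <<'E'
from h import *
from workcell import vision
c=vision.get_calibration('wrist'); cv2.imwrite('pics/w1.png',vision.capture('wrist')[:,:,::-1])
print(c)
p=np.array([.4823,.2032,0]);rr=R.from_euler('z',-2.0406)
for P in [(0,.032,.2),(0,-.032,.2),(-.0025,0,.087)]: print(proj(c,rr.apply(P)+p))
E
```

```text
t: 2.15
tool_pos: [0.4815, 0.2036, 0.28]
orientation: [-0.001, 0.973, -0.23, 0.0]
ft_force: [0.5, -0.3, 0.8]
finger_gap: 1.001
t 2.15 pos [0.4815 0.2036 0.28  ] xang -26.55 F [ 0.5 -0.3  0.8] gap 1.001 q [ 0.78 -0.16 -0.01 -0.   -1.71  0.32]
shift [0.0007 0.0003 0.    ] rot [-0.002   0.0001  0.0062]
{'fov_y': 71.73093591644225, 'cx': 319.1351410332048, 'cy': 193.00166311338458, 'xyz': array([0.54367853, 0.17289694, 0.42244421]), 'orientation': array([-0.07167275, -0.52135826,  0.84218231,  0.1173778 ])}
[[320.20751138 161.46660677]]
[[319.58707831 234.31185639]]
[[317.77374445 172.3015147 ]]
```

View pics/w1.png

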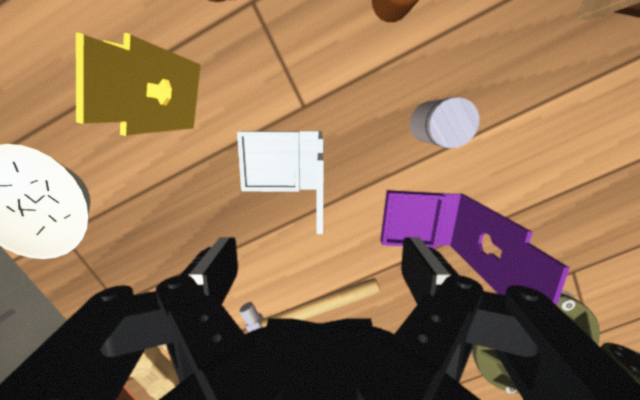

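The wrist view shows the aluminium plate edge-on at (320,161–234), exactly where the fit predicts and centred between the jaws. I'm descending.

```bash
python3 -m pendant '[[[0,0,0.015],[0,0,0.006]],[[0,0,0.03],[0,0,0.006]],[[0,0,0.045],[0,0,0.006]],[[0,0,0.06],[0,0,0.006]],[[0,0,0.075],[0,0,0.006]],[[0,0,0.09],[0,0,0.006]],[[0.001,0,0.104],[0,0,0.006]],[[0.001,0,0.113],[0,0,0.006]]]' 0; python3 -m pendant '[[[0,0,0],[0,0,0]],[[0,0,0],[0,0,0]],[[0,0,0],[0,0,0]],[[0,0,0],[0,0,0]],[[0,0,0],[0,0,0]],[[0,0,0],[0,0,0]],[[0,0,0],[0,0,0]],[[0,0,0],[0,0,0]]]' 1 70; python3 plan.py .482 .203 .167 -26.9
python3 - <<'E'
from h import *
from workcell import vision
cv2.imwrite('pics/w2.png',vision.capture('wrist')[:,:,::-1])
E
```

```text
t: 2.87
tool_pos: [0.4818, 0.208, 0.1617]
orientation: [0.001, 0.974, -0.228, -0.002]
ft_force: [0.2, 0.4, -0.2]
finger_gap: 1.001
t: 3.53
tool_pos: [0.4814, 0.2079, 0.161]
orientation: [0.001, 0.974, -0.228, -0.003]
ft_force: [-2.8, -1.2, 0.2]
finger_gap: 0.05
t 3.5333 pos [0.4814 0.2079 0.161 ] xang -26.33 F [-2.8 -1.2  0.2] gap 0.05 q [ 0.79 -0.15 -0.23 -0.   -1.5   0.32]
shift [ 0.0027  0.0042 -0.006 ] rot [0.0031 0.0055 0.01  ]
```

View pics/w2.png

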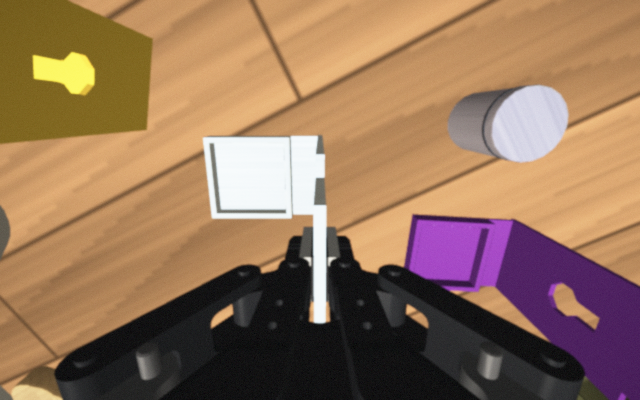

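```bash
python3 -m pendant '[[[0,0,-0.01],[0,0,0]],[[0,0,-0.025],[0,0,0]],[[0,0,-0.045],[0,0,0]],[[0,0,-0.065],[0,0,0]],[[0,0,-0.085],[0,0,0]],[[0,0,-0.105],[0,0,0]],[[0,0,-0.12],[0,0,0]],[[0,0,-0.13],[0,0,0]]]'; python3 plan.py .52 .03 .29 -31;python3 plan.py .64 -.20 .29 -35.9
python3 - <<'E'
from h import *
from workcell import vision
cv2.imwrite('pics/w3.png',vision.capture('wrist')[:,:,::-1])
E
```

```text
t: 4.25
tool_pos: [0.4824, 0.2081, 0.2931]
orientation: [0.0, 0.974, -0.228, -0.002]
ft_force: [0.5, -0.6, -4.1]
finger_gap: 0.053
t 4.25 pos [0.4824 0.2081 0.2931] xang -26.32 F [ 0.5 -0.6 -4.1] gap 0.053 q [ 0.79 -0.14  0.03 -0.   -1.74  0.32]
shift [0.1127 0.143  0.0028] rot [0.0018 0.0045 0.0817]
t 4.25 pos [0.4824 0.2081 0.2931] xang -26.32 F [ 0.5 -0.6 -4.1] gap 0.053 q [ 0.79 -0.14  0.03 -0.   -1.74  0.32]
shift [0.3222 0.2959 0.0021] rot [0.002  0.0044 0.1672]
```

View pics/w3.png

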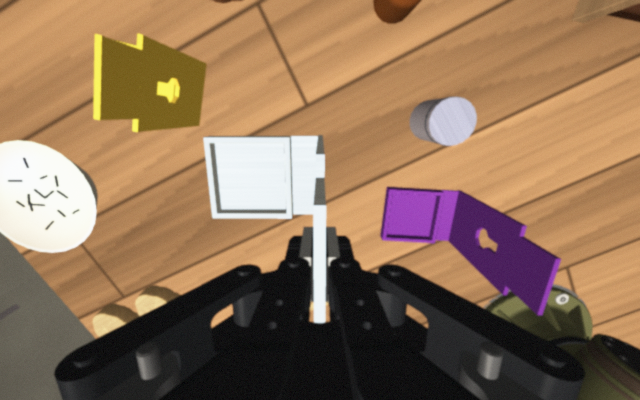

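The bracket is held, unchanged in the grip, and the wrist force shows its 4 N weight. I'm carrying it to a point in front of the board.

```bash
python3 -m pendant '[[[0.015,0.015,0],[0,0,0.015]],[[0.035,0.035,0],[0,0,0.03]],[[0.06,0.056,0],[0,0,0.045]],[[0.085,0.078,0],[0,0,0.06]],[[0.11,0.1,0],[0,0,0.075]],[[0.13,0.12,0],[0,0,0.085]],[[0.15,0.14,0],[0,0,0.09]],[[0.165,0.15,0],[0,0,0.09]]]'; python3 plan.py .63 -.211 .28 -35.9
```

```text
t: 4.97
tool_pos: [0.5642, -0.002, 0.293]
orientation: [0.0, 0.962, -0.272, -0.002]
ft_force: [-1.1, 1.0, -3.0]
finger_gap: 0.05
t 4.9667 pos [ 0.5642 -0.002   0.293 ] xang -31.59 F [-1.1  1.  -3. ] gap 0.05 q [ 0.35 -0.04  0.12 -0.   -1.73  0.67]
shift [0.1657 0.1435 0.0125] rot [0.002  0.0043 0.0752]
```

```bash
python3 -m pendant '[[[0.025,0.02,0],[0,0,0.015]],[[0.05,0.042,0.002],[0,0,0.03]],[[0.075,0.065,0.004],[0,0,0.045]],[[0.1,0.087,0.006],[0,0,0.06]],[[0.125,0.108,0.008],[0.001,0.002,0.07]],[[0.145,0.125,0.01],[0.002,0.004,0.075]],[[0.158,0.138,0.012],[0.002,0.004,0.075]],[[0.166,0.143,0.013],[0.002,0.004,0.075]]]'; python3 plan.py .63 -.211 .28 -35.9
python3 - <<'E'
from h import *
from workcell import vision
for n in('scene','side'):
    cv2.imwrite(f'pics/{n}1.png',vision.capture(n)[:,:,::-1])
crop('pics/scene1.png','pics/d1.png',180,70,130,100,6)
crop('pics/side1.png','pics/d2.png',250,60,130,100,6)
E
```

```text
t: 5.63
tool_pos: [0.6303, -0.2131, 0.2771]
orientation: [0.0, 0.951, -0.309, -0.002]
ft_force: [-0.5, 0.8, -4.5]
finger_gap: 0.054
t 5.6333 pos [ 0.6303 -0.2131  0.2771] xang -36.03 F [-0.5  0.8 -4.5] gap 0.054 q [-0.03  0.23  0.38 -0.   -1.72  0.97]
shift [-0.0015 -0.0016 -0.0029] rot [ 0.0019  0.0034 -0.0023]
```

View pics/scene1.png

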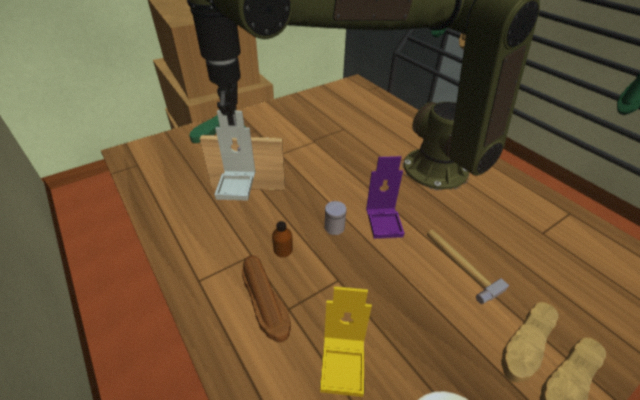

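View pics/side1.png

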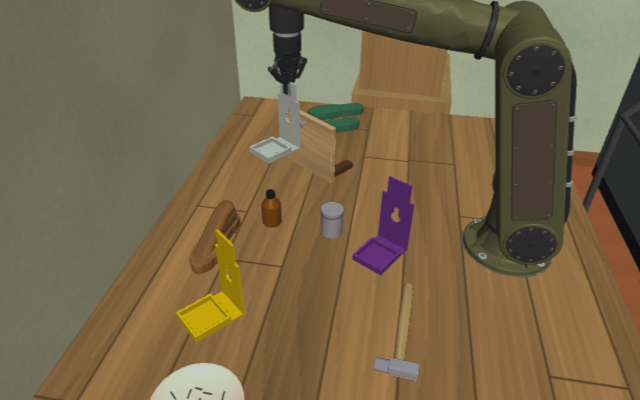

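Run:
```python
from h import *
crop('pics/scene1.png','pics/d1.png',205,105,60,100,6)
crop('pics/side1.png','pics/d2.png',240,70,70,100,6)
```

```text
(no output)
```

View pics/d1.png

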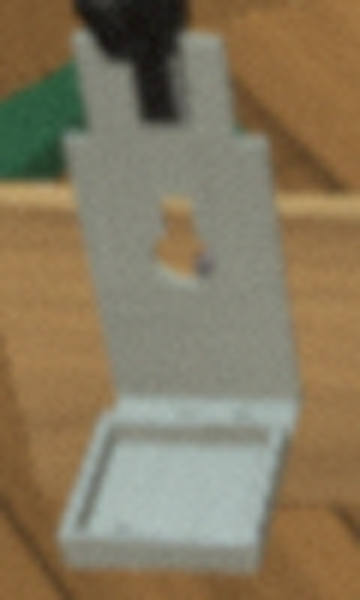

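View pics/d2.png

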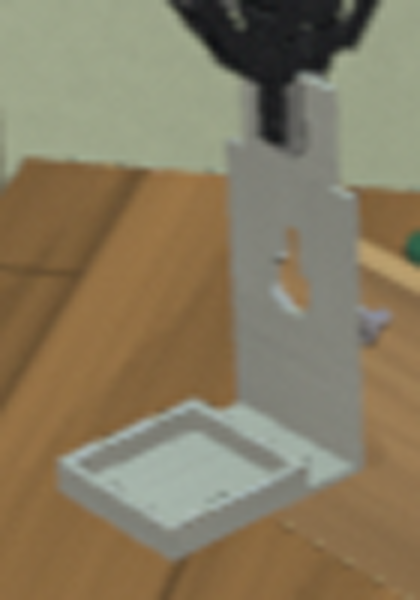

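```bash
cat > fit2.py <<'E'
from h import *
from workcell import vision,status
C={n:vision.get_calibration(n) for n in("scene","side")}
off={'d1':('scene',205,105,6),'d2':('side',240,70,6)}
def px(c,U,V):
    n,x,y,k=off[c]; return n,np.array((x+(U+.5)/k-.5,y+(V+.5)/k-.5))
m=-.0025
obs=[('d1',75,38,(m,.032,.2)),('d1',223,38,(m,-.032,.2)),('d1',65,138,(m,.045,.15)),('d1',268,138,(m,-.045,.15)),('d1',255,548,(-.119,-.045,.018)),('d1',62,540,(-.119,.045,.018)),('d1',297,402,(m,-.045,.004)),
('d2',335,88,(m,-.032,.2)),('d2',230,146,(m,.045,.15)),('d2',356,197,(m,-.045,.15)),('d2',360,468,(m,-.045,.004)),('d2',60,465,(-.119,.045,.018)),('d2',176,534,(-.119,-.045,.018))]
L=[(px(c,U,V),np.array(P)) for c,U,V,P in obs]
def w(p,P): return R.from_euler('zyx',p[3:]).apply(P)+p[:3]
def res(p): return np.concatenate([(proj(C[n],w(p,P))[0]-uv) for (n,uv),P in L]+[p[4:]*50])
s=least_squares(res,[.63,-.21,.11,-2.19,0,0]); p=s.x
print(p[:3].round(4),np.degrees(p[3:]).round(2)); print(res(p)[:-2].reshape(-1,2).round(1).tolist())
o=status.get_obs(); print('tool',o['tool_pos'],rot(o['orientation']).inv().apply(p[:3]-o['tool_pos']).round(4))
print('hole px',proj(C['scene'],w(p,(m,0,.087))),proj(C['side'],w(p,(m,0,.087))))
Rb=R.from_euler('z',-2.1972); S=np.array([.5945,-.2608,.165])
print('hole in screw frame',Rb.inv().apply(w(p,(0,0,.087))-S).round(4))
E
python3 fit2.py
```

```text
[ 0.6303 -0.2113  0.1171] [-1.2538e+02  1.6000e-01 -1.0000e-02]
[[-0.4, 0.1], [0.1, 0.6], [-0.3, 0.2], [-0.1, 1.0], [1.0, -0.8], [-0.7, -0.2], [0.8, 0.1], [0.0, 0.3], [-0.1, -1.1], [0.0, 0.3], [0.1, 0.2], [-0.2, -0.7], [0.3, -0.3]]
tool [ 0.63053417 -0.21185642  0.27713623] [ 1.0e-04 -5.0e-04  1.6e-01]
hole px [[235.43696991 147.83723584]] [[288.78997756 117.5776649 ]]
hole in screw frame [-0.0612  0.0002  0.0391]
```

```bash
python3 -m pendant '[[[0,0.003,0.004],[0,0,0]],[[0,0.006,0.009],[0,0,0]],[[0,0.01,0.014],[0,0,-0.002]],[[0,0.014,0.02],[0,0,-0.004]],[[0,0.018,0.026],[0,0,-0.006]],[[0,0.022,0.032],[0,0,-0.008]],[[0,0.025,0.036],[0,0,-0.01]],[[0,0.026,0.038],[0,0,-0.01]]]'; python3 plan.py .63 -.211 .28 -35.9
python3 - <<'E'
from h import *
from workcell import vision
print(vision.get_calibration('wrist'))
for n in('scene','side','wrist'):
    cv2.imwrite(f'pics/{n}2.png',vision.capture(n)[:,:,::-1])
crop('pics/scene2.png','pics/e1.png',205,115,60,60,9)
crop('pics/side2.png','pics/e2.png',255,80,70,60,9)
E
```

```text
t: 6.4
tool_pos: [0.6145, -0.2332, 0.2383]
orientation: [0.0, 0.953, -0.304, -0.002]
ft_force: [0.4, -0.6, -4.3]
finger_gap: 0.05
t 6.4 pos [ 0.6145 -0.2332  0.2383] xang -35.44 F [ 0.4 -0.6 -4.3] gap 0.05 q [-0.06  0.2   0.27 -0.   -1.65  1.01]
shift [-0.0004 -0.027  -0.0418] rot [0.0019 0.0044 0.0081]
{'fov_y': 71.73093591644225, 'cx': 319.1351410332048, 'cy': 193.00166311338458, 'xyz': array([ 0.6719913 , -0.27289049,  0.38041605]), 'orientation': array([-0.06509514, -0.45415288,  0.87991506,  0.12352031])}
```

View pics/wrist2.png

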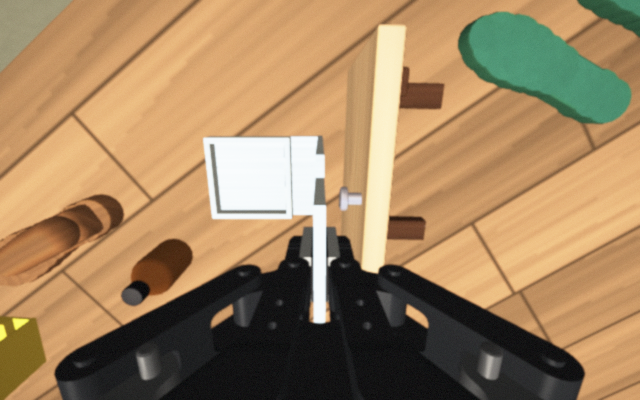

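View pics/e1.png

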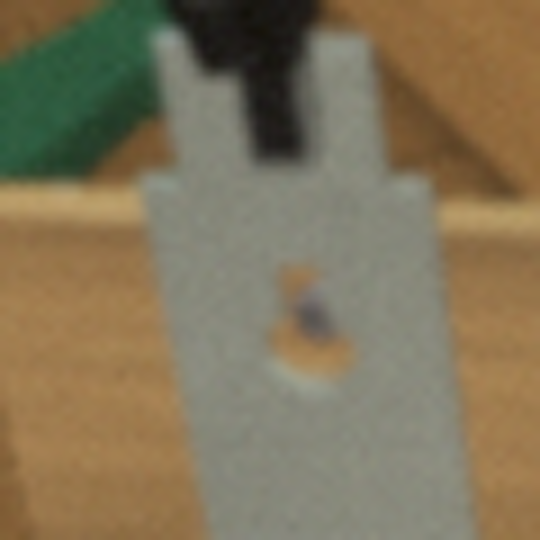

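View pics/e2.png

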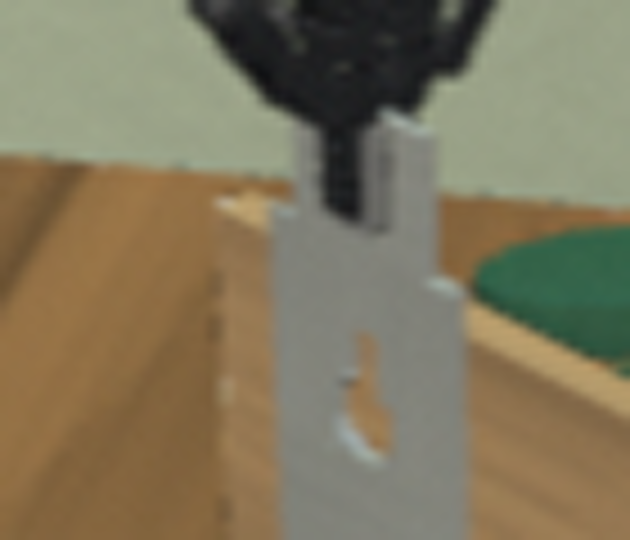

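Run:
```python
from h import *
crop('pics/wrist2.png','pics/f1.png',195,125,180,110,4.4)
crop('pics/wrist2.png','pics/f2.png',295,125,85,120,5)
```

```text
(no output)
```

View pics/f1.png

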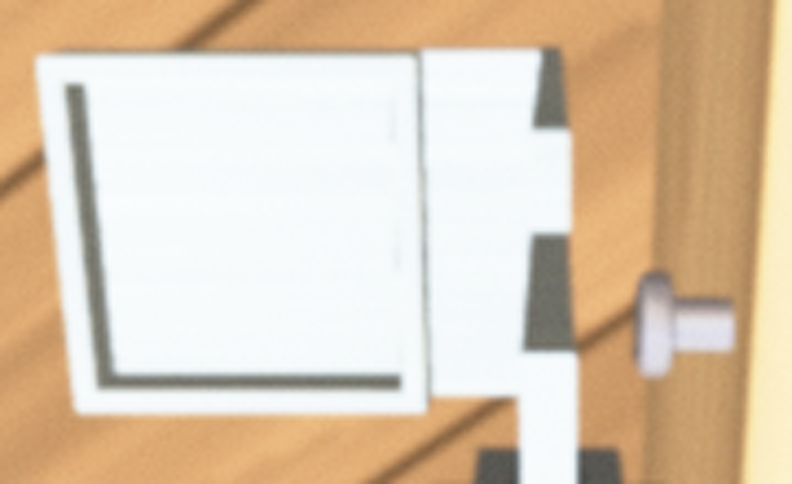

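View pics/f2.png

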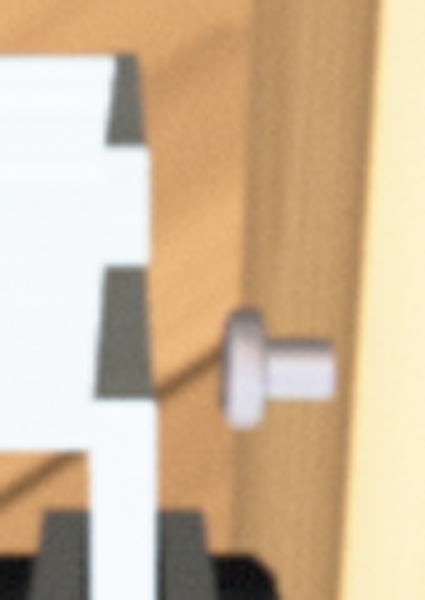

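```bash
python3 - <<'E'
from h import *
from workcell import vision,status
c=vision.get_calibration('wrist')
P=lambda U,V:np.array((195+(U+.5)/4.4-.5,125+(V+.5)/4.4-.5))
m=.0025
L=[((38,58),(-.119,.045,.018)),((78,412),(-.119,-.045,.018)),((418,54),(-.031,.045,.018)),((428,411),(-.031,-.045,.018)),((571,128),(m,.045,.15)),((534,128),(-m,.045,.15)),((570,235),(m,.032,.15)),((575,350),(m,.032,.2)),((524,350),(-m,.032,.2))]
L=[(P(*a),np.array(b)) for a,b in L]
w=lambda p,X:R.from_euler('zyx',p[3:]).apply(X)+p[:3]
res=lambda p:np.concatenate([proj(c,w(p,X))[0]-u for u,X in L]+[[ (p[2]-.078)*200]])
p=least_squares(res,[.6145,-.233,.078,-2.19,0,0]).x
print(p[:3].round(4),np.degrees(p[3:]).round(2),res(p)[:-1].reshape(-1,2).round(1).tolist())
o=status.get_obs();print('in tool',rot(o['orientation']).inv().apply(p[:3]-o['tool_pos']).round(4), o['tool_pos'])
for nm,U,V in(('headmid',654,324),('root',733,325)): 
    X=onz(c,P(U,V),.165); print(nm,X.round(4),'in bracket',R.from_euler('zyx',p[3:]).inv().apply(X-p[:3]).round(4))
X1=onz(c,P(654,324),.165);X2=onz(c,P(733,325),.165);d=X2-X1;print('screw dir',np.degrees(np.arctan2(d[1],d[0])))
# board top front edge
Q=lambda U,V:np.array((295+(U+.5)/5-.5,125+(V+.5)/5-.5))
E
python3 - <<'E'
from h import *
crop('pics/wrist2.png','pics/f3.png',335,15,85,260,2.2)
E
```

```text
[ 0.6167 -0.2348  0.076 ] [-125.29    0.24   -0.13] [[0.2, -1.2], [0.5, 0.7], [-0.2, -0.5], [0.1, 0.9], [-0.2, 0.7], [-0.7, 0.7], [-0.0, -1.1], [0.7, -0.1], [-0.2, -0.1]]
in tool [0.003  0.0003 0.1633] [ 0.61507341 -0.23291884  0.2392348 ]
headmid [ 0.6065 -0.2506  0.165 ] in bracket [0.0192 0.0006 0.089 ]
root [ 0.5978 -0.2624  0.165 ] in bracket [0.0339 0.0003 0.0889]
screw dir -126.17506004718571
```

View pics/f3.png

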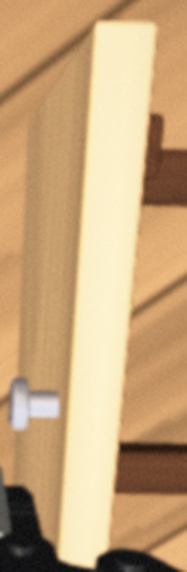

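The wrist view shows the screw (head at about (343,198)) within 0.6 mm sideways of the hole centre, and 27 mm of advance is left. I'm going over the head.

```bash
python3 -m pendant '[[[0,0.004,0],[0,0,0.003]],[[0,0.008,0],[0,0,0.006]],[[0,0.012,0],[0,0,0.01]],[[0,0.016,0],[0,0,0.01]],[[0,0.02,0],[0,0,0.01]],[[0,0.023,0],[0,0,0.01]],[[0,0.026,0],[0,0,0.01]],[[0,0.027,0],[0,0,0.01]]]'; python3 plan.py .63 -.211 .28 -35.9
python3 - <<'E'
from h import *
from workcell import vision
for n in('scene','side','wrist'):
    cv2.imwrite(f'pics/{n}3.png',vision.capture(n)[:,:,::-1])
crop('pics/scene3.png','pics/g1.png',205,115,60,60,9)
crop('pics/wrist3.png','pics/g2.png',195,115,180,120,4.4)
E
```

```text
t: 7.22
tool_pos: [0.5991, -0.2554, 0.2394]
orientation: [0.0, 0.951, -0.309, -0.002]
ft_force: [0.2, 0.3, -4.1]
finger_gap: 0.045
t 7.2167 pos [ 0.5991 -0.2554  0.2394] xang -36.03 F [ 0.2  0.3 -4.1] gap 0.045 q [-0.1   0.18  0.25 -0.   -1.65  1.04]
shift [-0.0013 -0.054  -0.0407] rot [ 0.0016  0.0032 -0.0023]
```

View pics/g1.png

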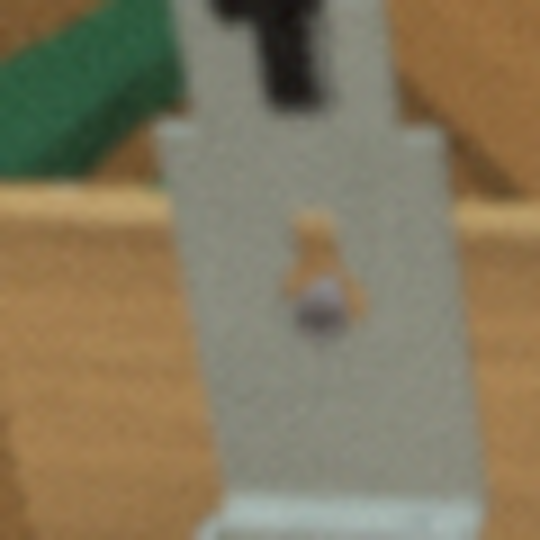

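View pics/g2.png

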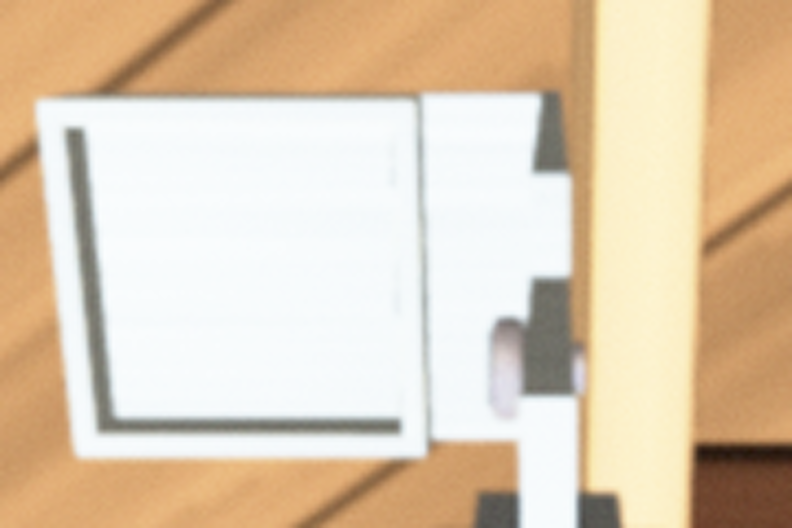

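The plate is over the head: the head shows in front of the plate at g2 (507,368), centred, with the plate mid about 5.8 mm from the board. Lowering now.

```bash
python3 -m pendant '[[[0,0,0],[0,0,0]],[[0,0,0.003],[0,0,0]],[[0,0,0.007],[0,0,0]],[[0.0005,0,0.011],[0,0,0]],[[0.0005,0,0.015],[0,0,0]],[[0.0005,0,0.019],[0,0,0]],[[0.0005,0,0.022],[0,0,0]],[[0.0005,0,0.024],[0,0,0]]]'; python3 plan.py .5991 -.2554 .211 -35.9
```

```text
t: 8.03
tool_pos: [0.5996, -0.2552, 0.2145]
orientation: [0.0, 0.951, -0.309, -0.002]
ft_force: [0.5, 0.3, -4.4]
finger_gap: 0.051
t 8.0333 pos [ 0.5996 -0.2552  0.2145] xang -36.01 F [ 0.5  0.3 -4.4] gap 0.051 q [-0.1   0.18  0.21 -0.   -1.6   1.04]
shift [-0.0002  0.0004  0.0035] rot [ 0.0018  0.004  -0.002 ]
```

```bash
python3 -m pendant '[[[0,0,0.001],[0,0,0]],[[0,0,0.002],[0,0,0]],[[0,0,0.003],[0,0,0]],[[0,0,0.0035],[0,0,0]],[[0,0,0.004],[0,0,0]],[[0,0,0.0045],[0,0,0]],[[0,0,0.0045],[0,0,0]],[[0,0,0.0045],[0,0,0]]]'; python3 plan.py .5991 -.2554 .211 -35.9
python3 - <<'E'
from h import *
from workcell import vision
for n in('scene','side','wrist'):
    cv2.imwrite(f'pics/{n}4.png',vision.capture(n)[:,:,::-1])
crop('pics/scene4.png','pics/h1.png',205,115,60,60,9)
crop('pics/wrist4.png','pics/h2.png',195,115,180,120,4.4)
E
```

```text
t: 8.7
tool_pos: [0.5996, -0.2552, 0.2102]
orientation: [0.0, 0.951, -0.309, -0.002]
ft_force: [-0.6, 0.4, -2.4]
finger_gap: 0.053
t 8.7 pos [ 0.5996 -0.2552  0.2102] xang -36.02 F [-0.6  0.4 -2.4] gap 0.053 q [-0.1   0.18  0.2  -0.   -1.59  1.04]
shift [-0.0003  0.0004 -0.0008] rot [ 0.0017  0.0037 -0.002 ]
```

View pics/h1.png

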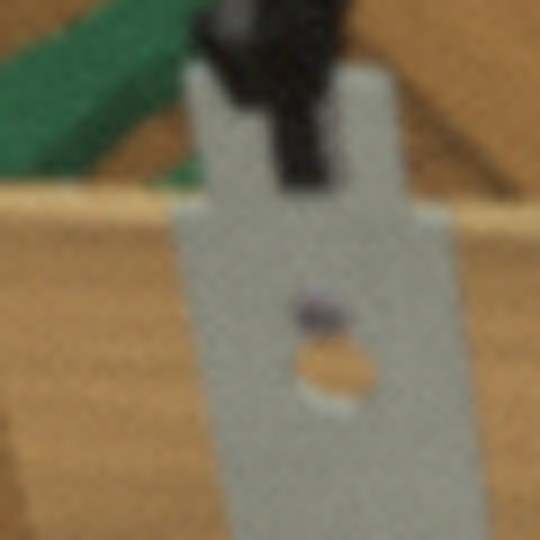

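View pics/h2.png

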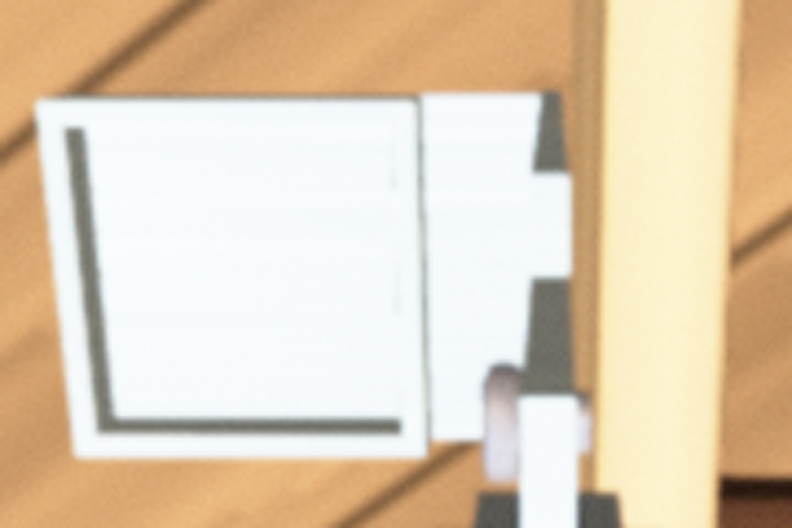

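Slot is around the shank. I'll press down a little further to make sure it is seated.

```bash
python3 -m pendant '[[[0,0,0.0005],[0,0,0]],[[0,0,0.001],[0,0,0]],[[0,0,0.001],[0,0,0]],[[0,0,0.0015],[0,0,0]],[[0,0,0.0015],[0,0,0]],[[0,0,0.0015],[0,0,0]],[[0,0,0.0015],[0,0,0]],[[0,0,0.0015],[0,0,0]]]'; python3 plan.py .5991 -.2554 .211 -35.9
```

```text
t: 9.52
tool_pos: [0.5997, -0.2554, 0.2098]
orientation: [0.0, 0.951, -0.309, -0.001]
ft_force: [-2.3, 2.2, 5.1]
finger_gap: 0.048
t 9.5167 pos [ 0.5997 -0.2554  0.2098] xang -36.01 F [-2.3  2.2  5.1] gap 0.048 q [-0.1   0.18  0.2   0.   -1.59  1.04]
shift [-0.0005  0.0004 -0.0012] rot [ 0.0015  0.0024 -0.0019]
```

```bash
python3 -m pendant '[[[0,0,0],[0,0,0]],[[0,0,0],[0,0,0]],[[0,0,0],[0,0,0]],[[0,0,0],[0,0,0]],[[0,0,0],[0,0,0]],[[0,0,0],[0,0,0]],[[0,0,0],[0,0,0]],[[0,0,0],[0,0,0]]]' 0;  python3 plan.py .5991 -.2554 .211 -35.9
python3 - <<'E'
from h import *
from workcell import vision
for n in('scene','side','wrist'):
    cv2.imwrite(f'pics/{n}5.png',vision.capture(n)[:,:,::-1])
crop('pics/scene5.png','pics/i1.png',195,115,80,80,7)
crop('pics/side5.png','pics/i2.png',240,80,90,90,6)
E
```

```text
t: 10.18
tool_pos: [0.5997, -0.2554, 0.2098]
orientation: [0.0, 0.951, -0.309, -0.001]
ft_force: [-0.4, 0.1, -0.6]
finger_gap: 1.002
t 10.1833 pos [ 0.5997 -0.2554  0.2098] xang -36.01 F [-0.4  0.1 -0.6] gap 1.002 q [-0.1   0.18  0.2   0.   -1.59  1.04]
shift [-0.0005  0.0004 -0.0012] rot [ 0.0015  0.0024 -0.0019]
```

View pics/i1.png

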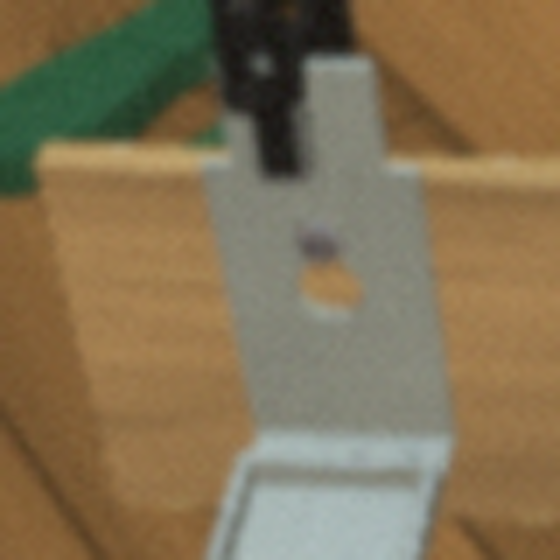

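View pics/i2.png

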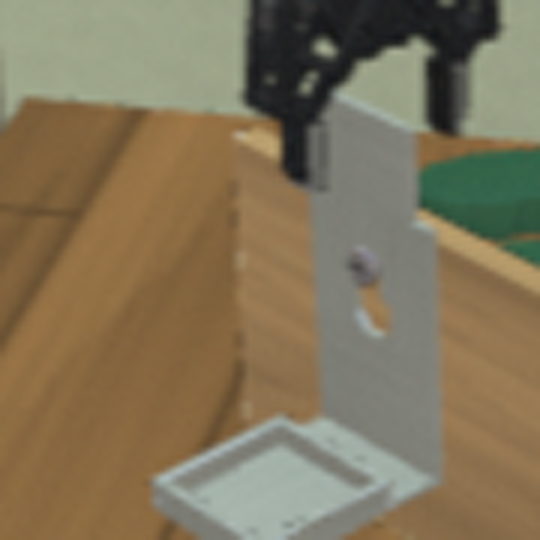

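View pics/wrist5.png

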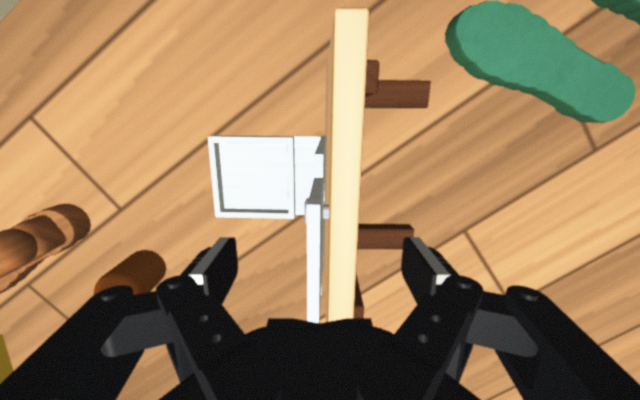

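The bracket hangs by itself, with the head at its slot top and the fingers well clear. I'm lifting away.

```bash
python3 -m pendant '[[[0,0,-0.01],[0,0,0]],[[0,0,-0.025],[0,0,0]],[[0,0,-0.04],[0,0,0]],[[0,0,-0.055],[0,0,0]],[[0,0,-0.07],[0,0,0]],[[0,0,-0.085],[0,0,0]],[[0,0,-0.095],[0,0,0]],[[0,0,-0.1],[0,0,0]]]'; python3 plan.py .463 .037 .25 10
python3 - <<'E'
from h import *
from workcell import vision,status
c=vision.get_calibration('wrist')
cv2.imwrite('pics/w6.png',vision.capture('wrist')[:,:,::-1])
json.dump({k:np.asarray(v).tolist() for k,v in c.items()},open('w6.json','w'))
crop('pics/w6.png','pics/j1.png',205,120,160,130,4.8)
E
```

```text
t: 11.0
tool_pos: [0.6002, -0.2556, 0.3123]
orientation: [0.0, 0.951, -0.309, 0.0]
ft_force: [0.3, 0.0, -0.2]
finger_gap: 1.003
t 11.0 pos [ 0.6002 -0.2556  0.3123] xang -36.02 F [ 0.3  0.  -0.2] gap 1.003 q [-0.1   0.21  0.42  0.   -1.78  1.04]
shift [-0.2831 -0.156   0.0621] rot [ 7.000e-04 -3.000e-04 -8.032e-01]
```

View pics/j1.png

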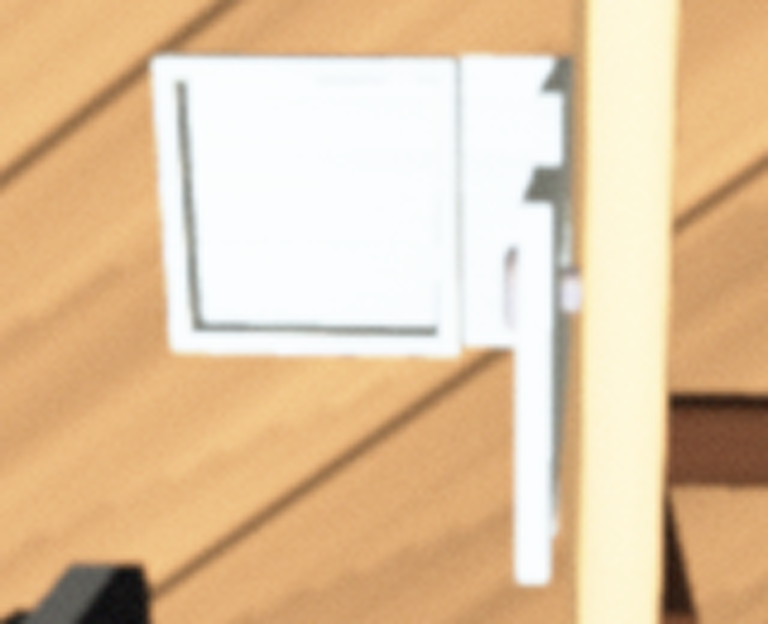

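Run:
```python
from h import *
c=json.load(open('w6.json')); c={k:np.array(v) for k,v in c.items()}
P=lambda U,V:np.array((205+(U+.5)/4.8-.5,120+(V+.5)/4.8-.5))
m=.0025
L=[((152,57),(-.119,.045,.018)),((172,353),(-.119,-.045,.018)),((460,55),(-.031,.045,.018)),((460,355),(-.031,-.045,.018)),((525,203),(-m,.032,.2)),((552,203),(m,.032,.2)),((516,584),(-m,-.032,.2)),((548,584),(m,-.032,.2)),((563,92),(m,.045,.15))]
L=[(P(*a),np.array(b)) for a,b in L]
w=lambda p,X:R.from_euler('zyx',p[3:]).apply(X)+p[:3]
res=lambda p:np.concatenate([proj(c,w(p,X))[0]-u for u,X in L]+[[ (p[2]-.05)*300]])
p=least_squares(res,[.598,-.256,.05,-2.19,0,0]).x
print(p[:3].round(4),np.degrees(p[3:]).round(2),res(p)[:-1].reshape(-1,2).round(1).tolist())
print('tray',w(p,(-.075,0,.004)).round(4),'seat',w(p,(0,0,.115)).round(4))
Rb=R.from_euler('z',np.radians(-126)); print('seat in screw',Rb.inv().apply(w(p,(0,0,.115))-[.5945,-.2608,.165]).round(4),'nominal tray',(Rb.apply((-.081,0,0))+[.5945,-.2608,.054]).round(4))
```

```text
[ 0.5993 -0.2607  0.0509] [-126.58    1.55   -1.55] [[0.1, -1.1], [0.2, 0.1], [-0.4, 0.1], [0.1, 0.9], [-0.9, 0.1], [0.2, 0.2], [0.6, -0.3], [0.1, -0.2], [0.0, 0.3]]
tray [ 0.6441 -0.2004  0.0521] seat [ 0.6024 -0.2576  0.1659]
seat in screw [-0.0072  0.0045  0.0009] nominal tray [ 0.6421 -0.1953  0.054 ]
```

The wrist fit puts the tray centre at about (0.644, -0.200) with under 2° of lean. The wrist camera and the fixed cameras disagree by about 3–4 mm, so I'll use the wrist camera for both tin and tray. Moving to the tin.

```bash
python3 -m pendant '[[[-0.035,-0.02,0.005],[0,0,-0.1]],[[-0.07,-0.039,0.013],[0,0,-0.2]],[[-0.105,-0.058,0.021],[0,0,-0.3]],[[-0.14,-0.078,0.029],[0,0,-0.4]],[[-0.175,-0.097,0.037],[0,0,-0.5]],[[-0.21,-0.116,0.045],[0,0,-0.6]],[[-0.245,-0.135,0.053],[0,0,-0.7]],[[-0.283,-0.156,0.06],[0,0,-0.8]]]'; python3 plan.py .463 .037 .2 45
python3 - <<'E'
from h import *
from workcell import vision,status
c=vision.get_calibration('wrist')
cv2.imwrite('pics/w7.png',vision.capture('wrist')[:,:,::-1])
json.dump({k:np.asarray(v).tolist() for k,v in c.items()},open('w7.json','w'))
print(proj(c,[.463,.037,.08]),proj(c,[.463,.037,.0]))
E
```

```text
t: 11.72
tool_pos: [0.4626, 0.036, 0.2511]
orientation: [0.0, 0.996, 0.088, -0.0]
ft_force: [1.6, 0.5, -0.0]
finger_gap: 1.003
t 11.7167 pos [0.4626 0.036  0.2511] xang 10.08 F [ 1.6  0.5 -0. ] gap 1.003 q [ 0.52 -0.32 -0.21  0.   -1.69  1.23]
shift [ 0.0007 -0.0009  0.0511] rot [ 3.000e-04  1.200e-03 -6.095e-01]
[[318.44757242 176.46240033]] [[318.55943853 164.44174347]]
```

View pics/w7.png

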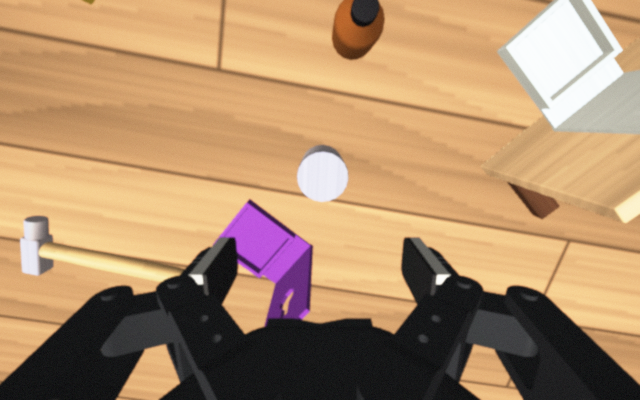

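```bash
python3 -m pendant '[[[0,0.001,0.005],[0,0,-0.08]],[[0,0.002,0.01],[0,0,-0.16]],[[0,0.002,0.02],[0,0,-0.24]],[[0,0.002,0.03],[0,0,-0.32]],[[0,0.002,0.04],[0,0,-0.4]],[[0,0.002,0.045],[0,0,-0.5]],[[0,0.002,0.05],[0,0,-0.58]],[[0,0.002,0.05],[0,0,-0.61]]]'
python3 - <<'E'
from h import *
from workcell import vision,status
vision.capture('wrist')
c=vision.get_calibration('wrist')
cv2.imwrite('pics/w8.png',vision.capture('wrist')[:,:,::-1])
json.dump({k:np.asarray(v).tolist() for k,v in c.items()},open('w8.json','w'))
print(proj(c,[.463,.037,.08]),proj(c,[.463,.032,.08]))
E
python3 plan.py .463 .034 .06 45
```

```text
t: 12.43
tool_pos: [0.4601, 0.0397, 0.1981]
orientation: [-0.002, 0.921, 0.39, -0.002]
ft_force: [-0.5, 0.2, -0.8]
finger_gap: 0.998
[[323.34291558 188.56815518]] [[326.87364888 192.11737955]]
t 12.5333 pos [0.4604 0.0397 0.1992] xang 45.73 F [0.  0.2 1.5] gap 1.001 q [ 0.52 -0.34 -0.31 -0.   -1.6   1.85]
shift [-0.0021  0.0063  0.1392] rot [-0.0034  0.0015  0.0127]
```

View pics/w8.png

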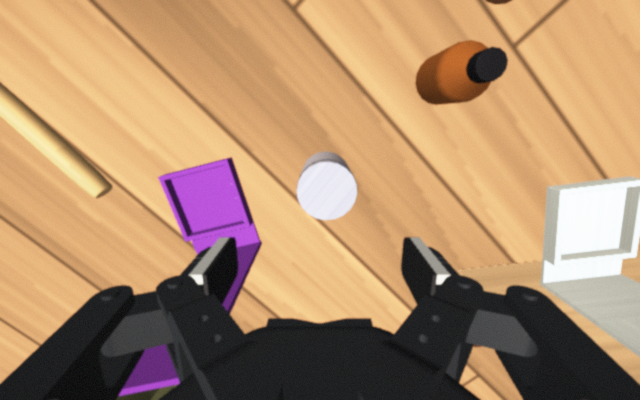

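```bash
python3 - <<'E'
from h import *
from workcell import status
c={k:np.array(v) for k,v in json.load(open('w8.json')).items()}
o=status.get_obs();Rc=rot(o['orientation'])
for uv,z in(((260,240),.004),((230,158),.018),((180,380),.2),((327,190),.08)):
    X=onz(c,uv,z); print(uv,X.round(3),'tool',Rc.inv().apply(X-o['tool_pos']).round(3))
E
python3 plan.py .4645 .034 .045 45
```

```text
(260, 240) [0.34  0.029 0.004] tool [-0.092 -0.078  0.196]
(230, 158) [0.399 0.127 0.018] tool [ 0.02  -0.105  0.182]
(180, 380) [0.326 0.032 0.2  ] tool [-0.099 -0.091 -0.   ]
(327, 190) [0.465 0.033 0.08 ] tool [-0.001  0.008  0.119]
t 12.5333 pos [0.4604 0.0397 0.1992] xang 45.73 F [0.  0.2 1.5] gap 1.001 q [ 0.52 -0.34 -0.31 -0.   -1.6   1.85]
shift [-0.001   0.0074  0.1542] rot [-0.0034  0.0015  0.0127]
```

```bash
python3 -m pendant '[[[0,0.002,0.01],[0,0,0.012]],[[0,0.005,0.03],[0,0,0.012]],[[-0.001,0.007,0.05],[0,0,0.012]],[[-0.001,0.007,0.07],[0,0,0.012]],[[-0.001,0.007,0.09],[0,0,0.012]],[[-0.001,0.007,0.108],[0,0,0.012]],[[-0.001,0.007,0.117],[0,0,0.012]],[[-0.001,0.007,0.12],[0,0,0.012]]]' 0; python3 plan.py .4645 .034 .040 45
```

```text
t: 13.2
tool_pos: [0.4632, 0.0338, 0.0768]
orientation: [-0.001, 0.924, 0.382, -0.003]
ft_force: [0.2, -0.0, -0.7]
finger_gap: 1.004
t 13.2 pos [0.4632 0.0338 0.0768] xang 44.96 F [ 0.2 -0.  -0.7] gap 1.004 q [ 0.51 -0.3  -0.5  -0.   -1.37  1.85]
shift [0.0012 0.0009 0.0368] rot [-0.005   0.0046 -0.0007]
```

```bash
python3 -m pendant '[[[0,0,0.006],[-0.002,0.002,0]],[[0.001,0.001,0.012],[-0.005,0.005,0]],[[0.001,0.001,0.018],[-0.005,0.005,0]],[[0.001,0.001,0.024],[-0.005,0.005,0]],[[0.001,0.001,0.03],[-0.005,0.005,0]],[[0.001,0.001,0.034],[-0.005,0.005,0]],[[0.001,0.001,0.036],[-0.005,0.005,0]],[[0.001,0.001,0.036],[-0.005,0.005,0]]]' 0; python3 -m pendant '[[[0,0,0],[0,0,0]],[[0,0,0],[0,0,0]],[[0,0,0],[0,0,0]],[[0,0,0],[0,0,0]],[[0,0,0],[0,0,0]],[[0,0,0],[0,0,0]],[[0,0,0],[0,0,0]],[[0,0,0],[0,0,0]]]' 1 40; python3 plan.py .4645 .034 .2 45
python3 - <<'E'
from h import *
from workcell import vision,status
cv2.imwrite('pics/w9.png',vision.capture('wrist')[:,:,::-1])
E
```

```text
t: 13.87
tool_pos: [0.4642, 0.0337, 0.0403]
orientation: [-0.0, 0.924, 0.382, -0.0]
ft_force: [0.1, -0.1, 0.3]
finger_gap: 1.001
t: 14.53
tool_pos: [0.4645, 0.0338, 0.0408]
orientation: [-0.0, 0.924, 0.382, 0.0]
ft_force: [-1.3, 1.5, 4.3]
finger_gap: 0.693
t 14.5333 pos [0.4645 0.0338 0.0408] xang 44.97 F [-1.3  1.5  4.3] gap 0.693 q [ 0.51 -0.27 -0.55  0.   -1.29  1.85]
shift [ 2.000e-04 -1.000e-04 -1.592e-01] rot [ 0.0002 -0.0005 -0.0006]
```

View pics/w9.png

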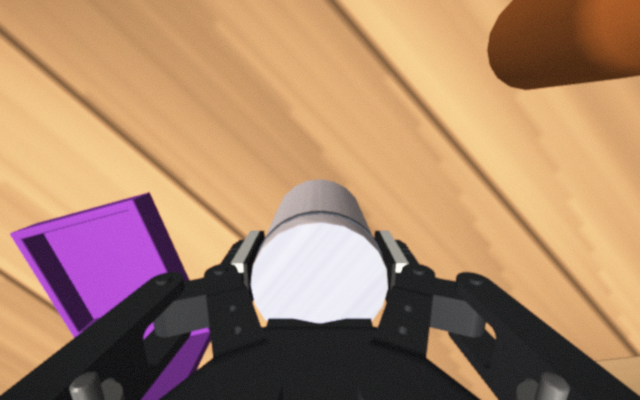

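```bash
python3 - <<'E'
from h import *
from workcell import vision,status
c=vision.get_calibration('wrist');o=status.get_obs()
im=cv2.imread('pics/w9.png')
# lid edges: row top 222ish, bottom hidden; use widest cols 251..388, circle centre
r=(388-251)/2
for uv in((319.5,272),(319.5,222),(251,273),(388,273)): 
    X=onz(c,uv,.0805);print(X.round(4),rot(o['orientation']).inv().apply(X-o['tool_pos']).round(4))
E
python3 -m pendant '[[[0,0,-0.01],[0,0,0]],[[0,0,-0.025],[0,0,0]],[[0,0,-0.045],[0,0,0]],[[0,0,-0.07],[0,0,0]],[[0,0,-0.095],[0,0,0]],[[0,0,-0.12],[0,0,0]],[[0,0,-0.14],[0,0,0]],[[0,0,-0.15],[0,0,0]]]'; python3 plan.py .644 -.198 .2 45;python3 plan.py .56 -.09 .2 45
```

```text
[0.4691 0.0378 0.0805] [ 0.006   0.0004 -0.0396]
[0.485  0.0537 0.0805] [ 0.0285  0.0004 -0.0396]
[0.4483 0.0578 0.0805] [ 0.0055 -0.0284 -0.0397]
[0.4891 0.0171 0.0805] [ 0.0056  0.0292 -0.0396]
t: 15.25
tool_pos: [0.4649, 0.0337, 0.1936]
orientation: [0.0, 0.924, 0.382, 0.002]
ft_force: [1.3, -0.3, -2.6]
finger_gap: 0.694
t 15.25 pos [0.4649 0.0337 0.1936] xang 44.95 F [ 1.3 -0.3 -2.6] gap 0.694 q [ 0.51 -0.33 -0.32  0.   -1.58  1.85]
shift [-0.0369  0.2905 -0.0061] rot [ 0.0015 -0.0027 -0.0008]
t 15.25 pos [0.4649 0.0337 0.1936] xang 44.95 F [ 1.3 -0.3 -2.6] gap 0.694 q [ 0.51 -0.33 -0.32  0.   -1.58  1.85]
shift [-0.0201  0.1548 -0.0063] rot [ 0.0015 -0.0027 -0.0008]
```

```bash
python3 -m pendant '[[[-0.001,0.01,0],[0,0,0]],[[-0.004,0.03,0],[0,0,0]],[[-0.007,0.055,-0.002],[0,0,0]],[[-0.011,0.085,-0.004],[0,0,0]],[[-0.015,0.115,-0.006],[0,0,0]],[[-0.018,0.14,-0.006],[0,0,0]],[[-0.021,0.16,-0.006],[0,0,0]],[[-0.022,0.17,-0.006],[0,0,0]]]';python3 plan.py .644 -.199 .2 45
```

```text
t: 15.92
tool_pos: [0.5696, -0.1045, 0.1969]
orientation: [-0.001, 0.924, 0.381, -0.001]
ft_force: [0.2, 0.2, -2.6]
finger_gap: 0.689
t 15.9167 pos [ 0.5696 -0.1045  0.1969] xang 44.83 F [ 0.2  0.2 -2.6] gap 0.689 q [ 0.16 -0.02 -0.03 -0.   -1.55  2.19]
shift [-0.0138  0.1194 -0.0032] rot [-0.0014  0.0006 -0.003 ]
```

```bash
python3 -m pendant '[[[-0.001,0.015,0],[0,0,0]],[[-0.003,0.03,0],[0,0,0]],[[-0.006,0.05,0],[0,0,0]],[[-0.008,0.07,0],[0,0,0]],[[-0.01,0.088,0],[0,0,-0.003]],[[-0.012,0.103,0],[0,0,-0.003]],[[-0.0135,0.113,0],[0,0,-0.003]],[[-0.014,0.119,0],[0,0,-0.003]]]';python3 plan.py .644 -.199 .12 45
python3 - <<'E'
from h import *
from workcell import vision,status
for n in('wrist','scene','side'): cv2.imwrite(f'pics/{n}10.png',vision.capture(n)[:,:,::-1])
crop('pics/scene10.png','pics/k1.png',190,90,90,130,4.6)
crop('pics/side10.png','pics/k2.png',235,60,100,130,4.6)
a=cv2.imread('pics/k1.png');b=cv2.imread('pics/k2.png');cv2.imwrite('pics/k.png',np.hstack([a[:598],b[:598,:380]]))
E
```

```text
t: 16.58
tool_pos: [0.6435, -0.1996, 0.1949]
orientation: [-0.001, 0.924, 0.382, -0.002]
ft_force: [-0.3, -0.3, -1.6]
finger_gap: 0.691
t 16.5833 pos [ 0.6435 -0.1996  0.1949] xang 44.96 F [-0.3 -0.3 -1.6] gap 0.691 q [-0.01  0.24  0.24 -0.   -1.57  2.36]
shift [0.001  0.0002 0.0749] rot [-0.0035  0.0022 -0.0008]
```

View pics/wrist10.png

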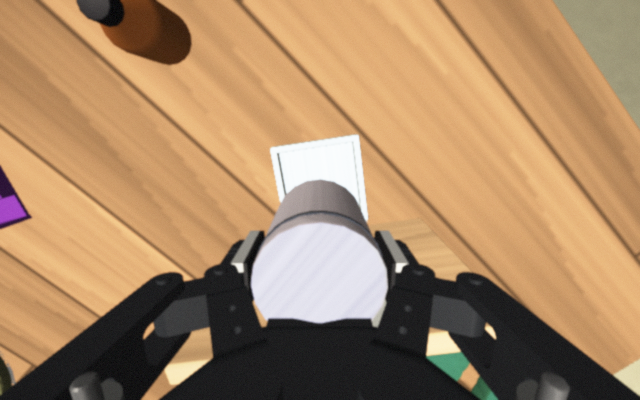

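View pics/k.png

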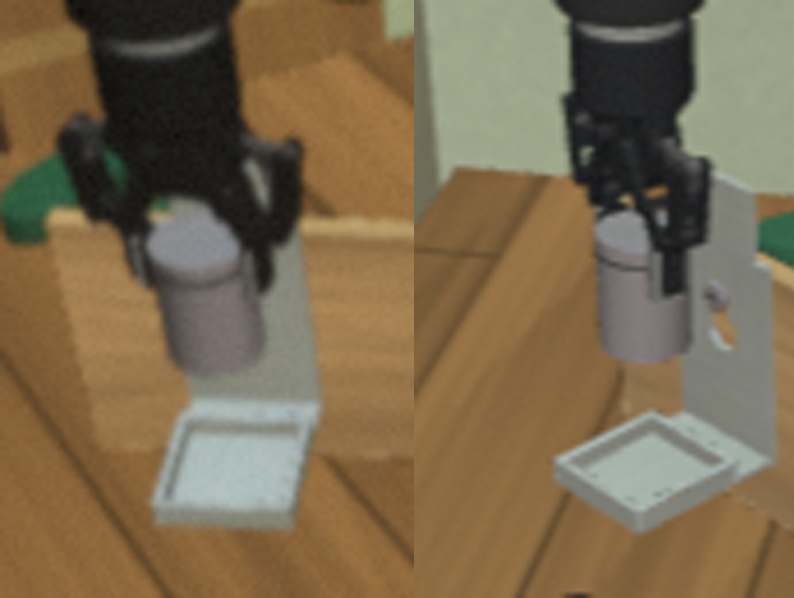

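Run:
```python
from h import *
from workcell import vision,status
c=vision.get_calibration('wrist');o=status.get_obs();print(o['tool_pos'])
A=onz(c,(271,148),.066);B=onz(c,(358.5,135),.066);print(A.round(4),B.round(4),np.linalg.norm(A-B))
d=(A-B)/np.linalg.norm(A-B); 
n=np.array([-d[1],d[0],0]); M=(A+B)/2
for s in(1,-1): print('centre',(M+s*.044*n).round(4))
# fixed cams: tray outer corners top z=.068 ; tin bottom/lid
S=vision.get_calibration('scene');D=vision.get_calibration('side')
k1=lambda U,V:(190+(U+.5)/4.6-.5,90+(V+.5)/4.6-.5)
k2=lambda U,V:(235+(U-414+.5)/4.6-.5,60+(V+.5)/4.6-.5)
print('scene front corners',onz(S,k1(155,512),.066).round(4),onz(S,k1(293,515),.066).round(4))
print('side front corners',onz(D,k2(556,463),.066).round(4),onz(D,k2(638,516),.066).round(4), 'back right',onz(D,k2(740,460),.068).round(4))
zt=o['tool_pos'][2]-.0408+.08
print('tin top scene',onz(S,k1(193,240),zt).round(4),'side',onz(D,k2(640,234),zt).round(4))
```

```text
[ 0.64335046 -0.19863917  0.19604375]
[ 0.6369 -0.1383  0.066 ] [ 0.7059 -0.1896  0.066 ] 0.08604826401533615
centre [ 0.6452 -0.1992  0.066 ]
centre [ 0.6976 -0.1286  0.066 ]
scene front corners [ 0.7055 -0.1775  0.066 ] [ 0.6349 -0.1277  0.066 ]
side front corners [ 0.702  -0.1806  0.066 ] [ 0.6338 -0.1293  0.066 ] back right [ 0.5819 -0.2047  0.068 ]
tin top scene [ 0.6441 -0.1975  0.2352] side [ 0.6418 -0.1906  0.2352]
```

```bash
python3 -m pendant '[[[0.001,0,0.008],[-0.0035,0.002,0]],[[0.001,0,0.018],[-0.0035,0.002,0]],[[0.001,0,0.03],[-0.0035,0.002,0]],[[0.001,0,0.042],[-0.0035,0.002,0]],[[0.001,0,0.054],[-0.0035,0.002,0]],[[0.001,0,0.063],[-0.0035,0.002,0]],[[0.001,0,0.068],[-0.0035,0.002,0]],[[0.001,0,0.07],[-0.0035,0.002,0]]]';python3 plan.py .644 -.199 .12 45
python3 - <<'E'
from h import *
from workcell import vision,status
for n in('wrist','scene','side'): cv2.imwrite(f'pics/{n}11.png',vision.capture(n)[:,:,::-1])
crop('pics/scene11.png','pics/k1.png',200,110,80,105,5.7)
crop('pics/side11.png','pics/k2.png',240,80,60,105,5.7)
a=cv2.imread('pics/k1.png');b=cv2.imread('pics/k2.png');cv2.imwrite('pics/kk.png',np.hstack([a,b]))
crop('pics/wrist11.png','pics/k3.png',220,120,200,150,4)
E
```

```text
t: 17.4
tool_pos: [0.6433, -0.1978, 0.1244]
orientation: [-0.0, 0.924, 0.383, -0.0]
ft_force: [0.2, -0.4, -1.4]
finger_gap: 0.692
t 17.4 pos [ 0.6433 -0.1978  0.1244] xang 44.99 F [ 0.2 -0.4 -1.4] gap 0.692 q [-0.    0.25  0.12 -0.   -1.44  2.36]
shift [-0.0004  0.0013  0.0044] rot [-0.0005  0.0005 -0.0001]
```

View pics/k3.png

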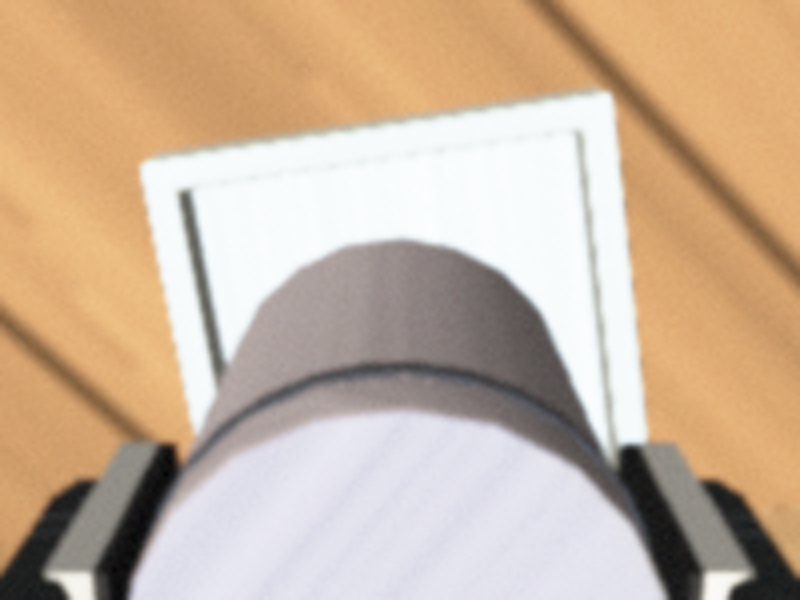

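View pics/kk.png

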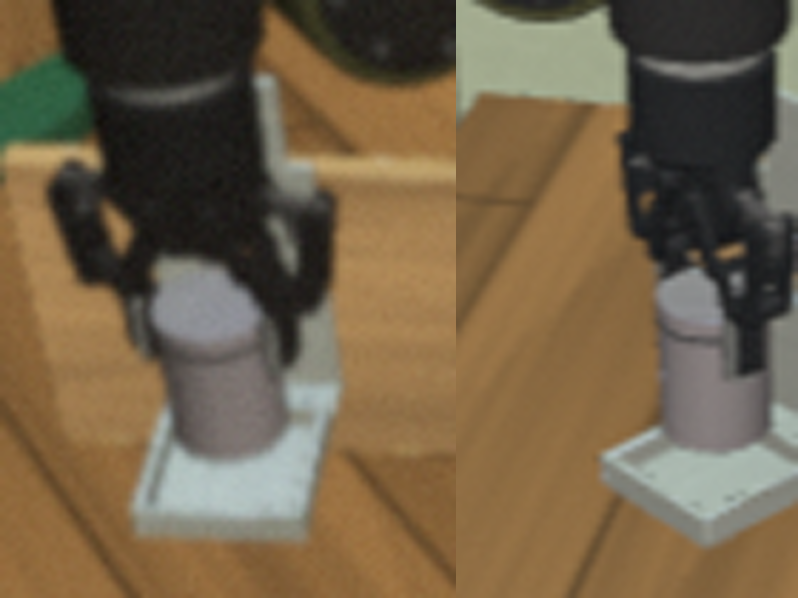

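Run:
```python
from h import *
from workcell import vision,status
c=vision.get_calibration('wrist');o=status.get_obs();T=o['tool_pos'];Rc=rot(o['orientation'])
P=lambda U,V:(220+(U+.5)/4-.5,120+(V+.5)/4-.5)
A=onz(c,P(140,160),.066);B=onz(c,P(611,91),.066);a=onz(c,P(184,190),.066);b=onz(c,P(580,129),.066)
for p,q,w,off in((A,B,.088+.002,.044),(a,b,.076,.038)):
    print(p.round(4),q.round(4),np.linalg.norm(p-q).round(4)); d=(p-q)/np.linalg.norm(p-q);n=np.array([-d[1],d[0],0]);X=(p+q)/2+off*n;print('centre',X.round(4),np.degrees(np.arctan2(n[1],n[0])))
    print(' in tool',Rc.inv().apply(X-T).round(4))
far=onz(c,P(400,240),T[2]-.0408);print('tin far edge in tool',Rc.inv().apply(far-T).round(4))
top=onz(c,P(400,410),T[2]+.0392);print('lid far edge',Rc.inv().apply(top-T).round(4))
```

```text
[ 0.6374 -0.1379  0.066 ] [ 0.7073 -0.1899  0.066 ] 0.0871
centre [ 0.6461 -0.1992  0.066 ] -126.66553392585558
 in tool [0.0005 0.0021 0.0605]
[ 0.639  -0.1474  0.066 ] [ 0.6987 -0.191   0.066 ] 0.0739
centre [ 0.6464 -0.1999  0.066 ] -126.17304394317195
 in tool [0.0003 0.0028 0.0605]
tin far edge in tool [0.0272 0.0005 0.0408]
lid far edge [ 0.0283  0.0005 -0.0392]
```

The wrist view puts the tray centre within 3 mm of the tin. I'm correcting 2 mm in x and y and lowering into the tray.

```bash
python3 -m pendant '[[[0.001,0.001,0.001],[0,0,0]],[[0.002,0.002,0.004],[0,0,0]],[[0.002,0.002,0.008],[0,0,0]],[[0.002,0.002,0.012],[0,0,0]],[[0.002,0.002,0.016],[0,0,0]],[[0.002,0.002,0.02],[0,0,0]],[[0.002,0.002,0.023],[0,0,0]],[[0.002,0.002,0.025],[0,0,0]]]';python3 plan.py .645 -.199 .0945 45
```

```text
t: 18.22
tool_pos: [0.6468, -0.198, 0.1008]
orientation: [0.0, 0.924, 0.383, 0.0]
ft_force: [-0.2, -0.6, -1.4]
finger_gap: 0.694
t 18.2167 pos [ 0.6468 -0.198   0.1008] xang 44.99 F [-0.2 -0.6 -1.4] gap 0.694 q [-0.    0.26  0.09  0.   -1.4   2.36]
shift [-0.002  -0.0005  0.0063] rot [ 0.0012 -0.0006 -0.0001]
```

```bash
python3 -m pendant '[[[0,0,0.001],[0,0,0]],[[0,0,0.002],[0,0,0]],[[0,0,0.003],[0,0,0]],[[0,0,0.004],[0,0,0]],[[0,0,0.005],[0,0,0]],[[0,0,0.006],[0,0,0]],[[0,0,0.006],[0,0,0]],[[0,0,0.006],[0,0,0]]]';python3 plan.py .645 -.199 .0945 45
```

```text
t: 18.88
tool_pos: [0.6467, -0.198, 0.0947]
orientation: [0.0, 0.924, 0.383, 0.0]
ft_force: [0.7, -0.6, -2.7]
finger_gap: 0.69
t 18.8833 pos [ 0.6467 -0.198   0.0947] xang 44.99 F [ 0.7 -0.6 -2.7] gap 0.69 q [-0.    0.26  0.08  0.   -1.39  2.36]
shift [-0.0019 -0.0005  0.0002] rot [ 0.0011 -0.0005 -0.0002]
```

No contact yet (wrist still carries the tin's weight), so I continue in small steps.

```bash
python3 -m pendant '[[[0,0,0.0005],[0,0,0]],[[0,0,0.001],[0,0,0]],[[0,0,0.0015],[0,0,0]],[[0,0,0.002],[0,0,0]],[[0,0,0.002],[0,0,0]],[[0,0,0.002],[0,0,0]],[[0,0,0.002],[0,0,0]],[[0,0,0.002],[0,0,0]]]';python3 plan.py .645 -.199 .0945 45
python3 - <<'E'
from h import *
from workcell import vision,status
for n in('wrist','scene','side'): cv2.imwrite(f'pics/{n}12.png',vision.capture(n)[:,:,::-1])
crop('pics/scene12.png','pics/k1.png',200,110,80,105,5.7)
crop('pics/side12.png','pics/k2.png',240,80,60,105,5.7)
a=cv2.imread('pics/k1.png');b=cv2.imread('pics/k2.png');cv2.imwrite('pics/l.png',np.hstack([a,b]))
crop('pics/wrist12.png','pics/l3.png',220,120,200,150,4)
E
```

```text
t: 19.55
tool_pos: [0.6468, -0.198, 0.0929]
orientation: [0.0, 0.924, 0.383, 0.001]
ft_force: [-0.4, 0.5, -0.6]
finger_gap: 0.693
t 19.55 pos [ 0.6468 -0.198   0.0929] xang 44.99 F [-0.4  0.5 -0.6] gap 0.693 q [-0.    0.26  0.08  0.   -1.39  2.36]
shift [-0.002  -0.0006 -0.0016] rot [ 0.0013 -0.0007 -0.0001]
```

View pics/l3.png

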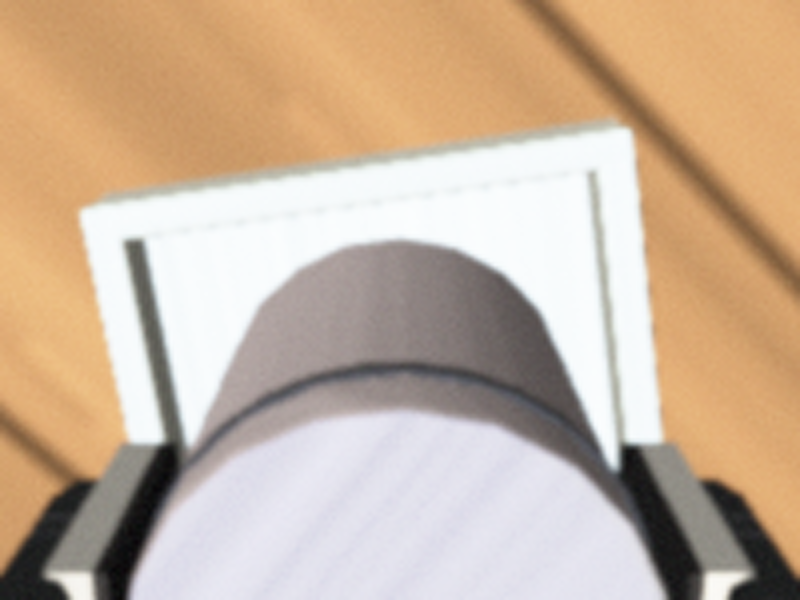

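View pics/l.png

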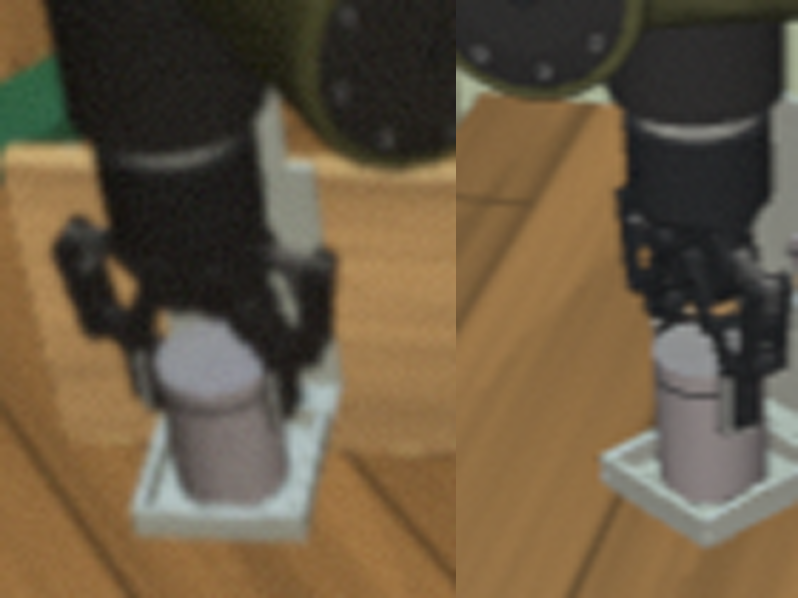

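Run:
```python
from h import *
from workcell import vision,status
c=vision.get_calibration('wrist');o=status.get_obs();T=o['tool_pos'];Rc=rot(o['orientation'])
print(T,o['ft_force'].round(1))
P=lambda U,V:(220+(U+.5)/4-.5,120+(V+.5)/4-.5)
for z in(.060,.063,.066):
  A=onz(c,P(82,210),z);B=onz(c,P(632,130),z);a=onz(c,P(125,241),z);b=onz(c,P(592,172),z)
  for p,q,off in((A,B,.044),(a,b,.038)):
    d=(p-q)/np.linalg.norm(p-q);n=np.array([-d[1],d[0],0]);X=(p+q)/2+off*n
    print(z,np.linalg.norm(p-q).round(4),'centre',X.round(4),' in tool',Rc.inv().apply(X-T).round(4))
for z in(.050,.053,.056):
  far=onz(c,P(400,240),z);print('tin far edge in tool',z,Rc.inv().apply(far-T).round(4))
```

```text
[ 0.6468148  -0.19800001  0.09293584] [-0.8  0.7  0.3]
0.06 0.0889 centre [ 0.6444 -0.2     0.06  ]  in tool [-0.0031 -0.0004  0.0329]
0.06 0.0762 centre [ 0.6441 -0.1996  0.06  ]  in tool [-0.0031 -0.0008  0.0329]
0.063 0.0874 centre [ 0.6448 -0.1997  0.063 ]  in tool [-0.0026 -0.0002  0.0299]
0.063 0.0749 centre [ 0.6446 -0.1993  0.063 ]  in tool [-0.0025 -0.0007  0.0299]
0.066 0.0859 centre [ 0.6453 -0.1994  0.066 ]  in tool [-0.0021 -0.0001  0.0269]
0.066 0.0736 centre [ 0.6451 -0.1989  0.066 ]  in tool [-0.0019 -0.0006  0.0269]
tin far edge in tool 0.05 [0.0267 0.0006 0.043 ]
tin far edge in tool 0.053 [0.0274 0.0005 0.04  ]
tin far edge in tool 0.056 [0.0281 0.0005 0.037 ]
```

Tin is centred to about 1 mm in the tray, and the force has just left the weight value. One more small press to confirm contact.

```bash
python3 -m pendant '[[[0,0,0.0005],[0,0,0]],[[0,0,0.001],[0,0,0]],[[0,0,0.001],[0,0,0]],[[0,0,0.0015],[0,0,0]],[[0,0,0.0015],[0,0,0]],[[0,0,0.0015],[0,0,0]],[[0,0,0.0015],[0,0,0]],[[0,0,0.0015],[0,0,0]]]';python3 plan.py .645 -.199 .0945 45
```

```text
t: 20.37
tool_pos: [0.6471, -0.198, 0.0926]
orientation: [0.001, 0.924, 0.383, 0.001]
ft_force: [-0.6, 2.8, 5.3]
finger_gap: 0.693
t 20.3667 pos [ 0.6471 -0.198   0.0926] xang 45.01 F [-0.6  2.8  5.3] gap 0.693 q [-0.    0.26  0.08  0.   -1.38  2.36]
shift [-0.0022 -0.0008 -0.0019] rot [ 0.0025 -0.0012  0.0001]
```

Standing on the tray floor (upward force about 8 N). Releasing, then rising.

```bash
python3 -m pendant '[[[0,0,0],[0,0,0]],[[0,0,0],[0,0,0]],[[0,0,0],[0,0,0]],[[0,0,0],[0,0,0]],[[0,0,0],[0,0,0]],[[0,0,0],[0,0,0]],[[0,0,0],[0,0,0]],[[0,0,0],[0,0,0]]]' 0;python3 plan.py .645 -.199 .0945 45
python3 - <<'E'
from h import *
from workcell import vision,status
cv2.imwrite(f'pics/w13.png',vision.capture('wrist')[:,:,::-1])
E
```

```text
t: 21.03
tool_pos: [0.6471, -0.198, 0.0925]
orientation: [0.001, 0.924, 0.383, 0.001]
ft_force: [0.7, 0.1, 0.1]
finger_gap: 1.002
t 21.0333 pos [ 0.6471 -0.198   0.0925] xang 45.0 F [0.7 0.1 0.1] gap 1.002 q [-0.    0.26  0.08  0.   -1.38  2.36]
shift [-0.0022 -0.0008 -0.002 ] rot [ 0.0025 -0.0012  0.0001]
```

View pics/w13.png

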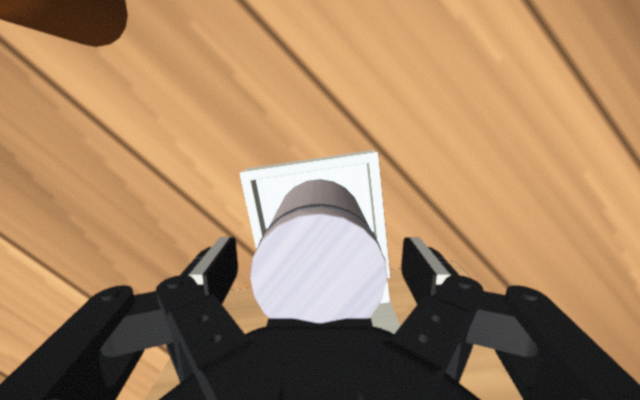

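Both fingers are clear of the tin on either side, so I go straight up.

```bash
python3 -m pendant '[[[0,0,-0.006],[0,0,0]],[[0,0,-0.016],[0,0,0]],[[0,0,-0.03],[0,0,0]],[[0,0,-0.05],[0,0,0]],[[0,0,-0.075],[0,0,0]],[[0,0,-0.1],[0,0,0]],[[0,0,-0.12],[0,0,0]],[[0,0,-0.13],[0,0,0]]]'; python3 -m pendant '[[[-0.01,-0.01,-0.005],[0,0,0]],[[-0.02,-0.03,-0.01],[0,0,0]],[[-0.03,-0.055,-0.01],[0,0,0]],[[-0.04,-0.08,-0.01],[0,0,0]],[[-0.04,-0.105,-0.01],[0,0,0]],[[-0.04,-0.13,-0.01],[0,0,0]],[[-0.04,-0.145,-0.01],[0,0,0]],[[-0.04,-0.15,-0.01],[0,0,0]]]'; python3 plan.py .645 -.199 .3 45
python3 - <<'E'
from h import *
from workcell import vision,status
for n in('wrist','scene','side'): cv2.imwrite(f'pics/{n}14.png',vision.capture(n)[:,:,::-1])
crop('pics/scene14.png','pics/k1.png',195,105,80,105,5.7)
crop('pics/side14.png','pics/k2.png',240,80,60,105,5.7)
a=cv2.imread('pics/k1.png');b=cv2.imread('pics/k2.png');cv2.imwrite('pics/m.png',np.hstack([a,b]))
E
```

```text
t: 21.75
tool_pos: [0.6477, -0.1985, 0.2283]
orientation: [0.003, 0.924, 0.383, 0.004]
ft_force: [-0.1, -1.2, 1.1]
finger_gap: 1.001
t: 22.42
tool_pos: [0.5122, -0.1196, 0.2383]
orientation: [0.003, 0.924, 0.383, 0.005]
ft_force: [0.6, -0.9, -0.6]
finger_gap: 1.003
t 22.4167 pos [ 0.5122 -0.1196  0.2383] xang 45.08 F [ 0.6 -0.9 -0.6] gap 1.003 q [ 0.16 -0.17 -0.1   0.   -1.63  2.2 ]
shift [ 0.0379  0.1507 -0.06  ] rot [ 0.0095 -0.0068  0.0013]
```

View pics/m.png

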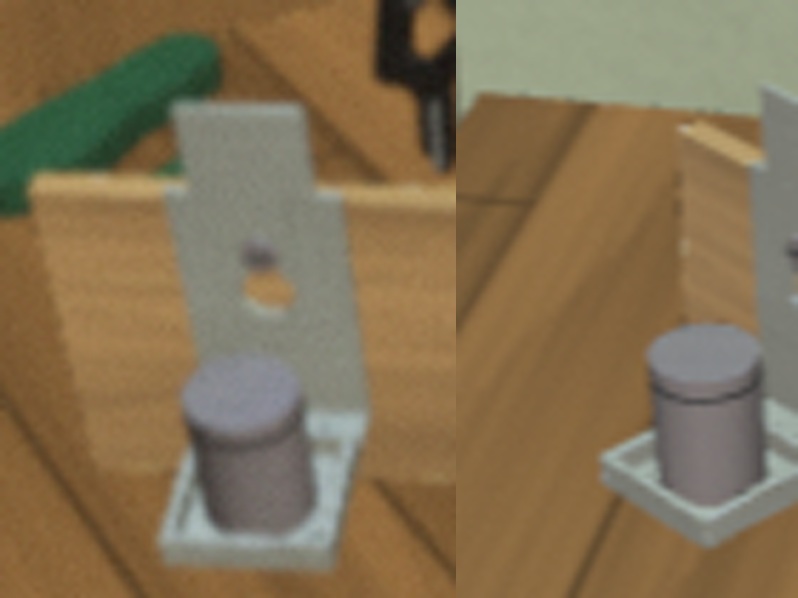

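View pics/scene14.png

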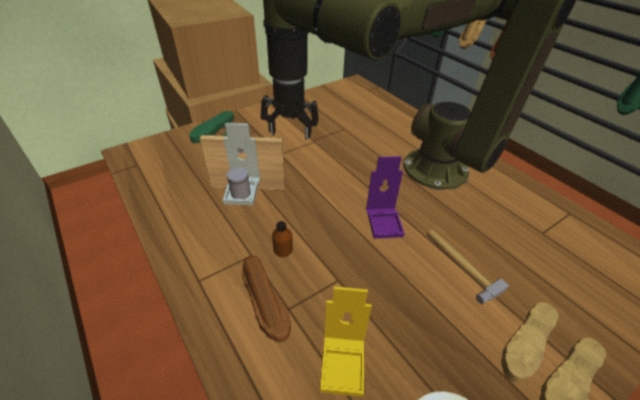

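View pics/wrist14.png

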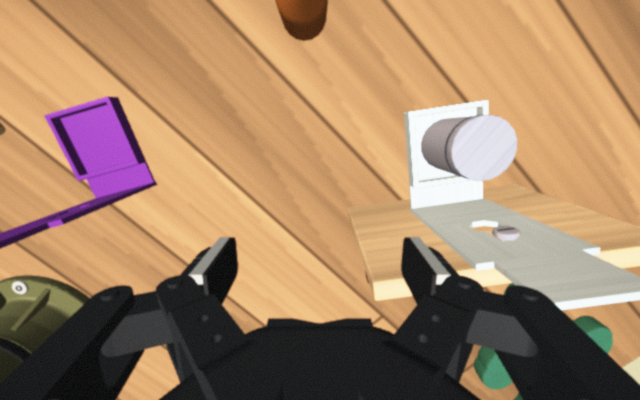

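The bracket hangs on the screw with the head at the top of the slot (scene 240,149). The tin stands lid up inside the tray (scene 238,183). Bottle, last and hammer are where they were, and the gripper is clear of everything. Handing in.

```bash
python3 -c "
from workcell import job; print(job.sign_off())"
```

```text
the job is handed in; nothing more can be done
None
```

I hung the aluminium bracket on the screw, let go of it, and set the tin lid up in its tray. I handed in at about 22.6 s of the allowed 67 s; the sign-off gave no verdict.

- **Bracket:** I passed the keyhole over the screw head and lowered the bracket while still holding it, until the wrist felt about 9 N of support. After release it stayed on the screw.
- **Tin:** I held it until it pressed on the tray floor with about 8 N, then let go. It was centred in the tray to about 1 mm.
- **Last pictures:** They show the bracket on the screw with the head at the slot's top, and the tin upright in the tray. The bottle, last and hammer look unmoved by eye, and the gripper is clear of everything.

**Checks that disagreed:**
- The wrist camera and the fixed cameras differed by about 3–4 mm on the screw's position, and by more in one rough tray reading from the scene camera. I used the wrist camera for the final alignment.
- Measured against the fixed-camera screw position, the hung bracket sat about 4.5 mm to one side. The limit is 6 mm, and the slot itself allows only about 2 mm, so most of that is camera disagreement.
- The bracket hangs with about 1.5–2° of lean, within the 8° limit.

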